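# Load, shut and lock a glass steriliser, then start it

### The job

The washed tea glasses on the draining mat are to be steamed. Stand all of them, mouth down as they are, on the floor of the steriliser, then push its open lid over past upright and let it sink shut on its own damped hinge - do not follow it or press it down. Turn the locking ring clockwise to its locked mark, throw the start lever all the way in towards the chamber (it is blocked until the ring is on its mark), and leave the sugar bowl, mug and jug where they are.

Things in the scene. Friction and masses are not known exactly. Their poses are not given: they have to be found in the camera images.
- tea_glass_1_mid (a point): small amber tea glass, 39 mm in diameter at the mouth and 37 mm at the base, 52 mm tall, about 0.12 kg, wet and a little slippery; it stands mouth down, base up, on the draining mat. The point is the centre of the glass, half-way up (26 mm over whatever it stands on, 26 mm below its upturned base). Its own z axis points up while it stands mouth down. Any of the six may be absent
- tea_glass_2_mid (a point): small amber tea glass, 39 mm in diameter at the mouth and 37 mm at the base, 52 mm tall, about 0.12 kg, wet and a little slippery; it stands mouth down, base up, on the draining mat. The point is the centre of the glass, half-way up (26 mm over whatever it stands on, 26 mm below its upturned base). Its own z axis points up while it stands mouth down. Any of the six may be absent
- tea_glass_3_mid (a point): small amber tea glass, 39 mm in diameter at the mouth and 37 mm at the base, 52 mm tall, about 0.12 kg, wet and a little slippery; it stands mouth down, base up, on the draining mat. The point is the centre of the glass, half-way up (26 mm over whatever it stands on, 26 mm below its upturned base). Its own z axis points up while it stands mouth down. Any of the six may be absent
- tea_glass_4_mid (a point): small amber tea glass, 39 mm in diameter at the mouth and 37 mm at the base, 52 mm tall, about 0.12 kg, wet and a little slippery; it stands mouth down, base up, on the draining mat. The point is the centre of the glass, half-way up (26 mm over whatever it stands on, 26 mm below its upturned base). Its own z axis points up while it stands mouth down. Any of the six may be absent
- tea_glass_5_mid (a point): small amber tea glass, 39 mm in diameter at the mouth and 37 mm at the base, 52 mm tall, about 0.12 kg, wet and a little slippery; it stands mouth down, base up, on the draining mat. The point is the centre of the glass, half-way up (26 mm over whatever it stands on, 26 mm below its upturned base). Its own z axis points up while it stands mouth down. Any of the six may be absent
- tea_glass_6_mid (a point): small amber tea glass, 39 mm in diameter at the mouth and 37 mm at the base, 52 mm tall, about 0.12 kg, wet and a little slippery; it stands mouth down, base up, on the draining mat. The point is the centre of the glass, half-way up (26 mm over whatever it stands on, 26 mm below its upturned base). Its own z axis points up while it stands mouth down. Any of the six may be absent
- mat: flat grey ribbed draining mat, 220 x 280 mm and 1 mm thin, fixed; origin at the centre of its underside, x and y along its sides, z up. Beyond it a wall shelf hangs over the back of the worktop, from about 0.72 m ahead of the robot on and 0.38 m up: keep the wrist clear of it
- steriliser: countertop steam steriliser, fixed to the worktop: round steel chamber on a white base, 290 mm over everything. Origin on the chamber axis at worktop level, z up. In its own frame the lid's hinge is on the -y side (right, as the robot sees it), the start lever on the left (67 degrees from its +x towards +y), the locking ring's paddle on the near left
- chamber_floor (a point): centre of the chamber's flat inner floor, 16 mm above the worktop. The chamber's inner radius is 100 mm, its wall 5 mm thick with its top 79 mm above the worktop; the locking ring round it reaches 97 mm. Five glasses fit side by side in a circle, about 55 mm from the axis
- lid_hinge (a point): middle of the lid's hinge line, 129 mm from the chamber axis, 100 mm above the worktop; the hinge line runs along the steriliser's x axis
- lid (a joint): angle of the lid: 0 shut and level, 1.57 upright, 1.95 leaning back on its stop, where it starts. The hinge is damped, the lid weighs about 0.35 kg: let go below about 1.4 it sinks shut by itself in two to three seconds, above upright it falls back open
- lid_edge (a point): point of the lid's rim farthest from the hinge, in the middle of the 10 mm thick rim, 232 mm from the hinge line. The lid is a round glass pane in a steel rim, 206 mm in diameter, with a low bar handle on its outer face. Leaning open, this is its highest point, about 0.31 m above the worktop, and the outer face looks away from the chamber
- ring (a joint): turn of the grey locking ring round the chamber: 0 open, growing clockwise seen from above; at 0.55 its white index line stands at the locked mark (a thin fixed steel pointer at the front), at 0.60 it meets a stop. It stays where it is left (about 1 N at the paddle turns it). Its claws pass over the lid's lugs only if the lid is fully down; if it is turned first, the lid cannot seat
- ring_axis (a point): point on the ring's vertical axis (the chamber axis), 85 mm above the worktop
- ring_paddle (a point): grip point of the ring's one upright paddle: 138 mm from the axis, 119 mm above the worktop. The paddle is 12 mm thick along the direction of turning, 34 mm wide along the radius, its top at 132 mm above the worktop; free on both sides. This point's own axes are the ring's: they equal the steriliser's at ring = 0 and turn with the ring
- lever (a joint): start lever: 0 off (leaning 0.35 rad outwards, away from the chamber), 0.60 on (leaning 0.25 rad in over the ring). Its tooth must enter a notch in the ring's skirt: unless the ring is within about 0.05 rad of the locked mark the lever is blocked at about 0.1 to 0.2. It stays where it is left; about 1 N at the knob moves it
- lever_knob (a point): centre of the lever's black ball knob, 22 mm in diameter, on a 9 mm rod, 82 mm from the lever's pivot; about 0.12 m above the worktop
- lever_pivot (a point): pivot of the lever, 148 mm from the chamber axis and 44 mm above the worktop. The knob swings in the vertical plane through this point and the chamber axis
- sugar_bowl: pottery sugar bowl, 68 x 68 x 70 mm, behind the work; to be left alone; origin at the centre of its underside
- mug: teal mug, 68 x 99 x 73 mm, on the left; to be left alone; origin at the centre of its underside
- brown_jug: brown pottery jug, 62 x 90 x 93 mm, at the near right; to be left alone; origin at the centre of its underside
Not all that is in view belongs to the job. What is shaped like the part that bears tea_glass_1_mid but pink is not meant.

How it is judged:
By the outcome, as a careful person would: the job done as asked, in the order asked, and still so for the second after the job is handed in, with the robot touching nothing.
Of tea_glass_1, tea_glass_2, tea_glass_3, tea_glass_4, tea_glass_5, tea_glass_6 only 3 to 5 are there at a start; the rules pass over those that are not, and their reading is None.
At some moment in a run one of tea_glass_1, tea_glass_2, tea_glass_3, tea_glass_4, tea_glass_5, tea_glass_6 may be knocked a few centimetres aside while the robot is not near it.
It also fails if it takes over 210 s, if anything falls off the work surface, if the arm or the gripper's body presses on something with over 40 N, if the wrist force passes 120 N, or if a joint passes its speed limit or range.

### The arm

A 7-joint arm with a two-finger parallel gripper is mounted at the origin on a cart in front of the work surface, level with it; the furniture and walls round the work are solid. World frame = base frame: x ahead of the robot, y to its left, z up, the work surface at z = 0. Lengths are in m, angles in degrees, forces in N, time in s.
With the tool pointing down it reaches from about 0.4 to 0.875 m from the base axis. Payload 6.5 kg.
Tool frame: the origin (TCP) lies at the very end of the fingers, on their centre line; the grasp point (between the pads) lies 19 mm behind it; z points along the fingers, y is the direction in which the jaws open and shut (so a half turn about z gives the same grasp; the last joint's range is limited). The gripper opens to 88 mm and grips with 3 to 60 N. Pads are 18 mm wide; open, the fingers measure 123 mm over their backs; the gripper's body (75 mm by 187 mm) begins 45 mm behind the grasp point.
Start: joints at [-73.522, 30.733, -0.252, 88.115, 0.149, 61.152, -4.079], TCP at [0.225, 0.61, 0.239] pointing down, gripper open.
Joint ranges: [-154.64, 154.64], [-21.42, 123.67], [-72.66, 72.17], [13.99, 137.28], [-74.86, 254.86], [10.95, 109.41], [-158.01, 158.01]. Speed limits (degrees/s): [136.94, 136.94, 180, 180, 180, 180, 180].

### API

Orientations are given as [roll, pitch, yaw] about the fixed x, y, z axes, in that order (R = Rz(yaw) Ry(pitch) Rx(roll)).
In Python, from station import read_state, eyes, manip gives the robot as it stands. The module is installed in compiled form; this text tells all that it offers.
- The arm moves only by the tool step_arm, never from a script. Its argument "moves" is a list of rows, each an object with "slide": the shift along the world's x, y, z in mm, a list of three; "twist": the turn about the world's z in rad; "grip": the finger opening in mm, from 0 to 88.1. In form: [{"slide": [x, y, z], "twist": twist, "grip": grip}, ...]. A call has exactly 5 rows; each row is the pose to reach, as a shift and turn from the pose commanded when the call began; what a row does not reach only later rows make up. A row lasts 1/8 s, in which the tool goes at most 62.5 mm and 10.7 degrees, less where a joint would pass 70% of its speed; a pose out of reach is approached as far as the arm can. A call with a gripper value outside its range is refused whole. The fingers move at their own pace and stop on an object; the grip force is fixed at half the most. Time passes only in rows, so rows that repeat a pose let the fingers close, or fill a call up. It gives the time, the measured TCP pose, the force and the opening at its end, in the units of the state.
- read_state(): the state, without advancing time (a new reading comes with each control period).
- eyes.camera(name): name is "scene" or "top" or "wrist"; returns a dict with "frame" (420x560x3 uint8, red, green, blue), "range_z" (420x560 float32, m along the optical axis (not along the pixel's ray), 0 where there is no reading), "fx", "fy", "cx", "cy" (pixels), "cam_to_world" (4x4, takes a point from camera to world coordinates); the wrist camera has in their place "hand_eye" (4x4, takes a point from camera to tool coordinates, whose origin is the TCP and whose axes are the flange's). Camera axes: x right, y up, looking along -z (the intrinsics and any distortion apply to the point x, -y, -z); pixel columns grow to the right and rows downward; lengths in m; the calibration is good to about 2 mm. The wrist camera is an equidistant fisheye: a pixel r from the principal point sees the ray r / f radians off the axis. A picture is of the moment at which its call begins: read the wrist's pose just before it.
- manip.finish_job(): hands the job in, once; it reports no verdict.
The state is a dict: "t": time; "joints": joint angles; "dq": joint speeds; "joint_torque": joint torques, N m; "tcp_pos": TCP position; "tool_rot": TCP orientation; "contact_force": force on the tool from outside, world axes, zero at the start; "moment": the same for the moment, N m; "width": finger opening in m.
Only numpy, scipy, OpenCV 4.12 (cv2) and the standard library are available. Lean on these libraries where they do the work, as an engineer would, in place of code of your own. Each camera call takes 0.05 s, during which the arm holds its last target.

## Working session

There is one attempt and no reset: what is moved stays moved. The work goes in short steps, Python scripts to look and compute and a tool call to move; the robot and the scene stay as the last step left them, time stands still between calls to the robot, and variables do not carry over. Pictures are saved under pics/ and viewed, and the job is handed in when it is done.

Besides the shell and the picture viewer there is one more tool, called by a JSON object that holds its "op" and its "data". step_arm: Moves the arm, as the interface text tells. Its arguments: {"type":"object","properties":{"moves":{"type":"array","items":{"type":"object","properties":{"slide":{"type":"array","items":{"type":"number"}},"twist":{"type":"number"},"grip":{"type":"number"}}}}},"required":["moves"]}

```bash
mkdir -p pics
cat > h.py <<'E'
import numpy as np,cv2
from station import read_state, eyes, manip
def snap(n,f=None):
    s=read_state(); c=eyes.camera(n)
    if f: cv2.imwrite('pics/'+f,c['frame'][:,:,::-1])
    return s,c
def cloud(c):
    z=c['range_z'].astype(float);h,w=z.shape
    u,v=np.meshgrid(np.arange(w),np.arange(h))
    p=np.stack([(u-c['cx'])/c['fx']*z,-(v-c['cy'])/c['fy']*z,-z,np.ones_like(z)],-1)
    P=(p@c['cam_to_world'].T)[...,:3]; P[z==0]=np.nan
    return P
E
python3 - <<'E'
from h import *
for n in ['scene','top']:
    s,c=snap(n,n+'0.png'); np.savez(n+'0.npz',**c)
    print(n,c['fx'],c['cam_to_world'].round(3).tolist())
print(s)
E
```

```text
scene 498.3608245247886 [[0.892, 0.269, -0.362, 0.011], [-0.451, 0.56, -0.694, -1.052], [0.016, 0.783, 0.622, 1.078], [0.0, 0.0, 0.0, 1.0]]
top 394.77791832145306 [[-0.001, 0.983, -0.184, 0.351], [-1.0, -0.0, 0.001, 0.04], [0.001, 0.184, 0.983, 1.299], [0.0, 0.0, 0.0, 1.0]]
{'t': 0.05, 'joints': array([-73.52156144,  30.77790129,  -0.25454419,  88.16884992,
         0.14925705,  61.15091448,  -4.07986792]), 'dq': array([ 0.05231161, -0.09181477, -0.01137854, -0.05390656,  0.05159352,
        0.03195047, -0.06772782]), 'joint_torque': array([ 1.84902994e-03, -5.72618759e+01,  9.94536839e-01, -2.52525008e+01,
       -5.63108269e-02,  1.32509883e-02,  9.43146233e-06]), 'tcp_pos': array([0.22501126, 0.60917511, 0.23784704]), 'tool_rot': array([-1.79902937e+02,  7.28205006e-03,  1.59732633e+02]), 'contact_force': array([-0.17003253, -0.24220812,  0.29695906]), 'moment': array([0.02636885, 0.02954446, 0.00840148]), 'width': 0.08833532366019003}
```

View pics/top0.png

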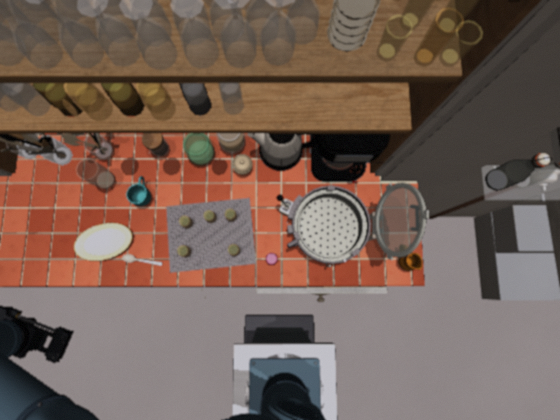

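View pics/scene0.png

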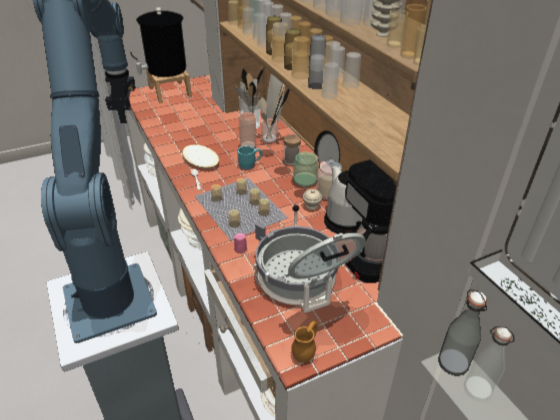

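Top view: five amber glasses on the mat at about (185,222), (209,216), (231,214), (184,251) and (234,250). The pink one at (271,258) is the decoy, standing off the mat. Next I'll enlarge the view and measure.

Run:
```python
from h import *
c=dict(np.load('top0.npz')); P=cloud(c); f=c['frame']
cv2.imwrite('pics/topcrop.png',cv2.resize(f[170:280,160:430,::-1],None,fx=2.9,fy=2.9,interpolation=cv2.INTER_CUBIC))
# blobs of height 0.045-0.06 in mat region
Z=P[...,2]
m=((Z>0.035)&(Z<0.065)).astype(np.uint8); m[:195]=0;m[275:]=0;m[:,:160]=0;m[:,285:]=0
n,l,st,ce=cv2.connectedComponentsWithStats(m)
for i in range(1,n):
    if st[i,4]<15: continue
    q=P[l==i]; print(ce[i].round(1),st[i,4],np.nanmedian(q,0).round(4),(np.nanmin(q,0)+np.nanmax(q,0)).round(4)/2, np.nanmean(f[l==i],0).round())
for (u,v) in [(210,240),(330,228),(303,198),(280,198),(292,215),(330,262),(400,185),(400,250),(291,243)]:
    print(u,v,P[v,u].round(4))
```

```text
[282.3 207.6] 35 [0.5741 0.0035 0.0396] [0.5761  0.00365 0.0448 ] [154. 148. 147.]
[230.  213.5] 107 [0.5549 0.1707 0.0509] [0.55515 0.16995 0.04705] [115. 107.  80.]
[209.1 214.9] 105 [0.5493 0.2374 0.0509] [0.55   0.2374 0.0463] [115. 107.  79.]
[184.7 220.4] 112 [0.5327 0.3145 0.0509] [0.53245 0.3161  0.0463 ] [115. 107.  79.]
[233.4 248.9] 110 [0.4409 0.1586 0.0507] [0.44175 0.15775 0.04645] [112. 106.  80.]
[182.9 250. ] 115 [0.4378 0.3161 0.051 ] [0.43705 0.31785 0.0466 ] [114. 106.  79.]
[271.3 257.8] 110 [0.4129 0.0393 0.0511] [0.4147  0.03775 0.04755] [176. 114. 136.]
210 240 [0.4738 0.2393 0.0044]
330 228 [ 0.5111 -0.1529  0.0207]
303 198 [ 0.5967 -0.0607  0.0905]
280 198 [0.5888 0.0121 0.1294]
292 215 [ 0.5444 -0.0262  0.0814]
330 262 [ 0.3985 -0.1386  0.0959]
400 185 [ 0.6022 -0.3152  0.2421]
400 250 [ 0.425  -0.3074  0.2329]
291 243 [ 0.4526 -0.0196  0.1329]
```

Run:
```python
from h import *
from scipy.optimize import least_squares
for n in ['top','scene']:
    c=dict(np.load(n+'0.npz')); P=cloud(c); Z=P[...,2]
    # ring/wall top points
    x0=np.array([0.42,-0.13]) if 0 else None
    m=(Z>0.088)&(Z<0.102)&(P[...,0]>0.3)&(P[...,0]<0.75)&(P[...,1]<0.0)&(P[...,1]>-0.4)
    q=P[m]; print(n,len(q),q.min(0),q.max(0))
    r=least_squares(lambda p:np.hypot(q[:,0]-p[0],q[:,1]-p[1])-p[2],[q[:,0].mean(),q[:,1].mean(),.11],loss='soft_l1',f_scale=.003)
    print(r.x)
```

```text
top 747 [ 0.38069865 -0.39936251  0.08800446] [ 0.74304977 -0.00128134  0.10194642]
[ 0.51925096 -0.14656555  0.11836923]
scene 899 [ 0.38146812 -0.3994422   0.08800029] [ 7.49694961e-01 -6.55169564e-04  1.01975446e-01]
[ 0.5743189  -0.17289379  0.15890269]
```

View pics/topcrop.png

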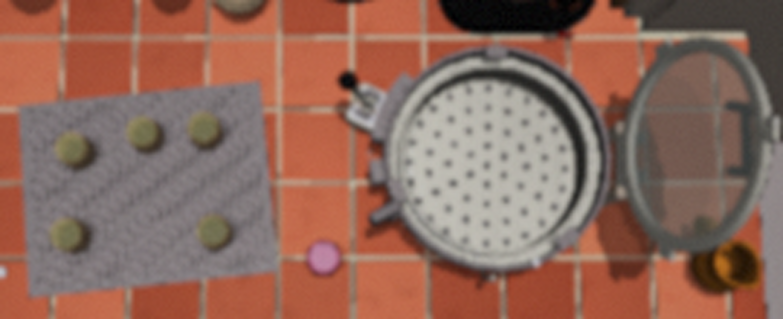

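Run:
```python
from h import *
c=dict(np.load('top0.npz')); P=cloud(c); Z=P[...,2]; f=c['frame']
from scipy.optimize import least_squares
for lo,hi in [(.093,.1005),(.072,.083)]:
    m=(Z>lo)&(Z<hi)&(np.hypot(P[...,0]-.51,P[...,1]+.148)<.15)&(np.hypot(P[...,0]-.51,P[...,1]+.148)>.08)
    q=P[m]
    for it in range(5):
        r=least_squares(lambda p:np.hypot(q[:,0]-p[0],q[:,1]-p[1])-p[2],[.51,-.148,.11],loss='cauchy',f_scale=.003)
    print(lo,len(q),r.x, np.abs(r.fun).mean())
# floor points z~.016
m=(abs(Z-.018)<.006)&(np.hypot(P[...,0]-.51,P[...,1]+.148)<.105); q=P[m]; print('floor',len(q),q.min(0),q.max(0),q.mean(0))
# high points not lid
m=(Z>.104)&(P[...,0]>.35)&(P[...,0]<.65)&(P[...,1]>-.2)&(P[...,1]<.06)
n,l,st,ce=cv2.connectedComponentsWithStats(m.astype(np.uint8))
for i in range(1,n):
    q=P[l==i];print('hi',ce[i].round(1),st[i,4],np.median(q,0).round(4),q.min(0).round(3),q.max(0).round(3))
# lid
m=(Z>.13)&(P[...,0]>.35)&(P[...,0]<.7)&(P[...,1]>-.5)&(P[...,1]<-.24); q=P[m]
print('lid',len(q),q.min(0),q.max(0), q[q[:,2].argmax()])
cc=q.mean(0);u,s,v=np.linalg.svd(q-cc);print(cc,v[2],s)
# mat
```

```text
0.093 432 [ 0.51727414 -0.14585161  0.11690541] 0.0027449050564207827
0.072 544 [ 0.51747426 -0.14545017  0.10231372] 0.007224454794383837
floor 2658 [ 0.4209348  -0.24599517  0.01200016] [ 0.61482327 -0.05202038  0.02397047] [ 0.51785232 -0.1497601   0.01682577]
hi [279.8 197.1] 42 [0.5919 0.0121 0.1278] [0.584 0.003 0.107] [0.602 0.021 0.134]
hi [292.6 242.5] 51 [ 0.4555 -0.0254  0.1308] [ 0.444 -0.041  0.106] [ 0.465 -0.009  0.138]
lid 16413 [ 0.40246574 -0.49995205  0.13033267] [ 0.69999628 -0.24000463  0.85803766] [ 0.69494221 -0.3140646   0.85803766]
[ 0.64851651 -0.36025943  0.50812827] [ 0.7061611   0.69430296 -0.13885209] [27.85661707  8.48359262  5.72879055]
```

The crop confirms five amber glasses on the mat, with the pink one off it at crop (323,258). The chamber, ring paddle, lever and lid are all visible. The measured sizes agree: paddle radius about 136 mm, knob radius about 175 mm, glass tops at 51–53 mm. Next I'll refine the steriliser yaw and the glass centres.

```bash
cat >> h.py <<'E'
def ray(c,u,v,z):
    M=c['cam_to_world'];d=M[:3,:3]@np.array([(u-c['cx'])/c['fx'],-(v-c['cy'])/c['fy'],-1.]);o=M[:3,3]
    return o+d*(z-o[2])/d[2]
def glasses(c,zlo=.047,zhi=.06,ztop=.053,box=(.35,.65,.08,.45)):
    P=cloud(c);Z=P[...,2]
    m=((Z>zlo)&(Z<zhi)&(P[...,0]>box[0])&(P[...,0]<box[1])&(P[...,1]>box[2])&(P[...,1]<box[3])).astype(np.uint8)
    n,l,st,ce=cv2.connectedComponentsWithStats(m);o=[]
    for i in range(1,n):
        if st[i,4]<20: continue
        o.append((ray(c,*ce[i],ztop)[:2].round(4).tolist(),int(st[i,4])))
    return o
E
python3 - <<'E'
from h import *
s,c=snap('top')
print(glasses(c))
print('pink',glasses(c,box=(.35,.45,0,.08)))
A=np.array([.5175,-.146])
f=c['frame'].astype(int)
m=(f.sum(2)<90).astype(np.uint8); m[:185]=0;m[215:]=0;m[:,:270]=0;m[:,295:]=0
n,l,st,ce=cv2.connectedComponentsWithStats(m)
for i in range(1,n):
    if st[i,4]<4: continue
    k=ray(c,*ce[i],.121)[:2];print('knob',ce[i],st[i,4],k,np.hypot(*(k-A)),np.degrees(np.arctan2(*(k-A)[::-1])))
for n in ['top','scene']:
    s,c=snap(n); P=cloud(c);Z=P[...,2]
    m=(Z>.14)&(Z<.33)&(P[...,0]>.38)&(P[...,0]<.655)&(P[...,1]>-.42)&(P[...,1]<-.26); q=P[m]
    cc=np.median(q,0);
    for _ in range(5):
        u,sv,v=np.linalg.svd(q-q.mean(0),full_matrices=False);r=(q-q.mean(0))@v[2];q=q[abs(r)<max(.006,1.5*np.std(r))]
    nn=v[2];print(n,len(q),nn,'yaw',np.degrees(np.arctan2(nn[0],nn[1])),'tilt',np.degrees(np.arcsin(nn[2])),q[q[:,2].argmax()],q.max(0))
E
```

```text
[([0.6098, 0.4398], 21), ([0.5551, 0.1706], 89), ([0.5501, 0.2384], 91), ([0.533, 0.3157], 96), ([0.4419, 0.1585], 97), ([0.4383, 0.3177], 96)]
pink [([0.4138, 0.0386], 98)]
knob [279.6 197.4] 15 [0.59236716 0.01310549] 0.1758398398545105 64.8006498052908
top 3083 [-0.04128255 -0.92902788 -0.36769954] yaw -177.45566224428677 tilt -21.573811953424197 [ 0.5123941  -0.34623374  0.32994763] [ 0.61871121 -0.26867338  0.32994763]
scene 1842 [-0.04739964 -0.92928507 -0.36630935] yaw -177.0800694373195 tilt -21.488184629306726 [ 0.51765049 -0.34825252  0.32993063] [ 0.61860985 -0.27479485  0.32993063]
```

{"op": "step_arm", "data": {"moves": [{"slide": [40,-40,-5],"twist": -0.15,"grip": 70},{"slide": [80,-77,-10],"twist": -0.3,"grip": 70},{"slide": [120,-114,-20],"twist": -0.47,"grip": 70},{"slide": [160,-152,-25],"twist": -0.65,"grip": 70},{"slide": [200,-190,-30],"twist": -0.8,"grip": 70}]}}

```text
t: 0.88
tcp_pos: [0.4263, 0.4184, 0.2086]
tool_rot: [180.0, -0.0, 113.6]
contact_force: [-0.2, 0.1, 0.3]
width: 0.0701
```

{"op": "step_arm", "data": {"moves": [{"slide": [36,-34,-10],"twist": -0.15,"grip": 70},{"slide": [72,-68,-20],"twist": -0.3,"grip": 70},{"slide": [108,-103,-35],"twist": -0.457,"grip": 70},{"slide": [108,-103,-45],"twist": -0.457,"grip": 70},{"slide": [108,-103,-45],"twist": -0.457,"grip": 70}]}}

```text
t: 1.5
tcp_pos: [0.5321, 0.3172, 0.1628]
tool_rot: [-179.9, 0.0, 87.8]
contact_force: [-0.4, 0.9, -0.1]
width: 0.0697
```

Run:
```python
from h import *
s,c=snap('wrist','w1.png');print(s['tcp_pos'],s['tool_rot'],s['joints'].round(1),s['width'])
s,c=snap('top','t1.png');print(glasses(c))
```

```text
[0.53205117 0.31716983 0.16276063] [-1.79878147e+02  3.53103869e-02  8.77953845e+01] [-48.5  33.8  19.1  97.3 -13.6  51.2 -26. ] 0.06972328881452457
[([0.5552, 0.1711], 92), ([0.5505, 0.2379], 89), ([0.5332, 0.3163], 95), ([0.442, 0.1586], 98), ([0.438, 0.3178], 99)]
```

View pics/w1.png

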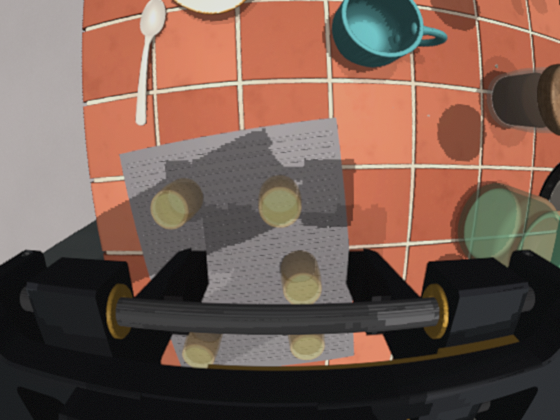

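View pics/t1.png

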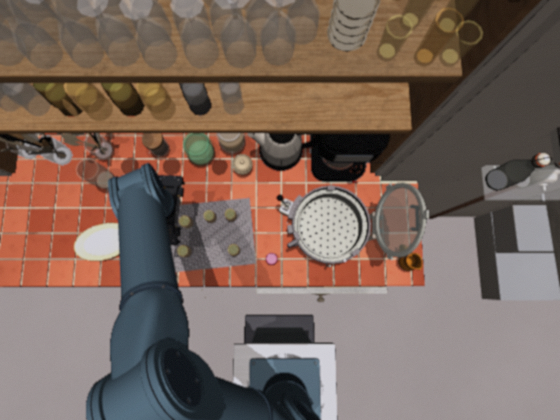

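```bash
cat >> h.py <<'E'
from scipy.spatial.transform import Rotation as Ro
def wproj(s,c,p):
    R=Ro.from_euler('xyz',s['tool_rot'],degrees=True).as_matrix()
    pt=R.T@(np.array(p)-s['tcp_pos']); H=c['hand_eye']; q=H[:3,:3].T@(pt-H[:3,3])
    x,y,z=q[0],-q[1],-q[2]; r=np.hypot(x,y); th=np.arctan2(r,z)
    return c['cx']+c['fx']*th*x/r, c['cy']+c['fy']*th*y/r
E
python3 - <<'E'
from h import *
s,c=snap('wrist');print(c['hand_eye'].round(3))
for p in [(.5332,.3163,.053),(.438,.3178,.053),(.5505,.2379,.053)]: print(wproj(s,c,p))
print(wproj(s,c,s['tcp_pos']+[0,0,0.0]))
E
```

```text
[[-0.     0.963  0.27   0.069]
 [ 1.     0.     0.001 -0.001]
 [ 0.     0.27  -0.963 -0.145]
 [ 0.     0.     0.     1.   ]]
(np.float64(279.80017106699813), np.float64(211.77031964239518))
(np.float64(167.9736922304941), np.float64(214.05871548446956))
(np.float64(301.88634146453825), np.float64(294.7249537929139))
(np.float64(279.01517194460206), np.float64(267.54302436704364))
```

The wrist projection matches the picture: predicted (280,212), seen at about (280,205). I'll descend and grip.

{"op": "step_arm", "data": {"moves": [{"slide": [1,-1,-50],"twist": 0,"grip": 70},{"slide": [1,-1,-100],"twist": 0,"grip": 70},{"slide": [1,-1,-130],"twist": 0,"grip": 70},{"slide": [1,-1,-139],"twist": 0,"grip": 70},{"slide": [1,-1,-139],"twist": 0,"grip": 30}]}}

```text
t: 2.28
tcp_pos: [0.5343, 0.3165, 0.0253]
tool_rot: [180.0, -0.0, 87.8]
contact_force: [-0.3, 0.1, -0.4]
width: 0.0619
```

{"op": "step_arm", "data": {"moves": [{"slide": [0,0,0],"twist": 0,"grip": 30},{"slide": [0,0,0],"twist": 0,"grip": 30},{"slide": [0,0,0],"twist": 0,"grip": 30},{"slide": [0,0,0],"twist": 0,"grip": 30},{"slide": [0,0,30],"twist": 0,"grip": 30}]}}

```text
t: 2.9
tcp_pos: [0.5325, 0.3149, 0.0534]
tool_rot: [-179.8, 0.1, 87.7]
contact_force: [0.3, 0.9, -1.1]
width: 0.0373
```

{"op": "step_arm", "data": {"moves": [{"slide": [0,0,60],"twist": 0,"grip": 30},{"slide": [0,0,120],"twist": 0,"grip": 30},{"slide": [4,-50,140],"twist": 0,"grip": 30},{"slide": [8,-105,140],"twist": 0,"grip": 30},{"slide": [10,-160,140],"twist": 0,"grip": 30}]}}

```text
t: 3.52
tcp_pos: [0.5442, 0.1541, 0.1952]
tool_rot: [180.0, -0.0, 87.7]
contact_force: [0.6, 0.2, -1.5]
width: 0.0373
```

{"op": "step_arm", "data": {"moves": [{"slide": [2,-55,0],"twist": 0,"grip": 30},{"slide": [4,-110,0],"twist": 0,"grip": 30},{"slide": [6,-165,0],"twist": 0,"grip": 30},{"slide": [8,-220,0],"twist": 0,"grip": 30},{"slide": [10,-275,0],"twist": 0,"grip": 30}]}}

```text
t: 4.15
tcp_pos: [0.5539, -0.1209, 0.1948]
tool_rot: [180.0, -0.0, 87.7]
contact_force: [1.2, -0.2, -0.6]
width: 0.0372
```

{"op": "step_arm", "data": {"moves": [{"slide": [0,-40,0],"twist": 0,"grip": 30},{"slide": [0,-70,0],"twist": 0,"grip": 30},{"slide": [0,-74,0],"twist": 0,"grip": 30},{"slide": [0,-74,0],"twist": 0,"grip": 30},{"slide": [0,-74,0],"twist": 0,"grip": 30}]}}

```text
t: 4.78
tcp_pos: [0.5545, -0.1914, 0.1946]
tool_rot: [-180.0, -0.1, 87.8]
contact_force: [0.8, -0.2, -1.1]
width: 0.0376
```

Run:
```python
from h import *
s,c=snap('wrist','w2.png');print(s['tcp_pos'],s['tool_rot'],s['joints'].round(1),s['width'])
print(wproj(s,c,(.5175,-.146,.016)),c['hand_eye'][:3,3])
s,c=snap('scene','s2.png')
```

```text
[ 0.55446746 -0.191353    0.19456955] [-1.79987197e+02 -5.67838419e-02  8.78407016e+01] [ -3.6  29.1  24.8 101.5 -14.9  52.7  25.4] 0.037629525624995934
(np.float64(239.36022053422528), np.float64(149.19992975263875)) [ 0.06885827 -0.00092213 -0.14546322]
```

View pics/w2.png

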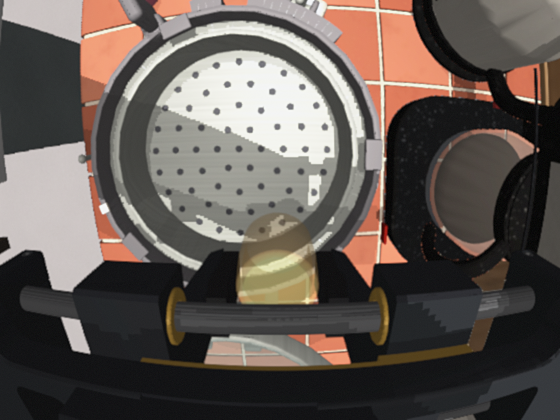

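View pics/s2.png

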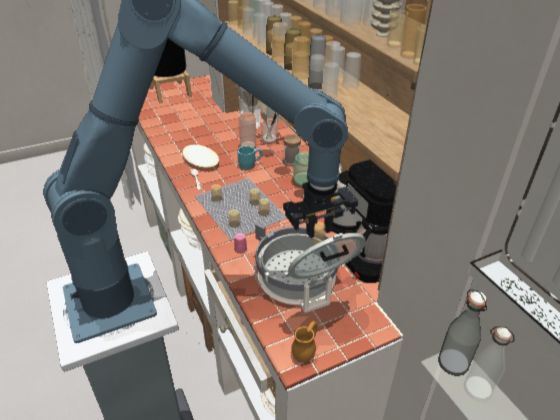

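The glass is held. The wrist view shows the floor centre at (239,150) as predicted. Before lowering I'll check the clearance to the coffee machine behind.

Run:
```python
from h import *
for n in ['top','scene']:
    c=dict(np.load(n+'0.npz'));P=cloud(c)
    for y0,y1 in [(-.3,-.25),(-.25,-.2),(-.2,-.15),(-.15,-.1),(-.1,-.05),(-.05,0)]:
        q=P[(P[...,0]>.635)&(P[...,0]<.78)&(P[...,1]>y0)&(P[...,1]<y1)&(P[...,2]>.06)&(P[...,2]<.4)]
        print(n,y0,len(q),[ (np.percentile(q[:,0],2).round(3),q[q[:,0]<np.percentile(q[:,0],10),2].mean().round(3)) if len(q)>5 else None])
```

```text
top -0.3 517 [(np.float64(0.68), np.float64(0.281))]
top -0.25 673 [(np.float64(0.673), np.float64(0.245))]
top -0.2 687 [(np.float64(0.673), np.float64(0.253))]
top -0.15 641 [(np.float64(0.673), np.float64(0.243))]
top -0.1 242 [(np.float64(0.697), np.float64(0.34))]
top -0.05 446 [(np.float64(0.698), np.float64(0.321))]
scene -0.3 745 [(np.float64(0.682), np.float64(0.263))]
scene -0.25 1520 [(np.float64(0.674), np.float64(0.264))]
scene -0.2 832 [(np.float64(0.673), np.float64(0.265))]
scene -0.15 540 [(np.float64(0.674), np.float64(0.255))]
scene -0.1 136 [(np.float64(0.698), np.float64(0.383))]
scene -0.05 501 [(np.float64(0.699), np.float64(0.307))]
```

{"op": "step_arm", "data": {"moves": [{"slide": [-3,-2,-40],"twist": 0,"grip": 30},{"slide": [-3,-2,-85],"twist": 0,"grip": 30},{"slide": [-3,-2,-120],"twist": 0,"grip": 30},{"slide": [-3,-2,-142],"twist": 0,"grip": 30},{"slide": [-3,-2,-150],"twist": 0,"grip": 30}]}}

```text
t: 5.5
tcp_pos: [0.5506, -0.1942, 0.0435]
tool_rot: [-179.9, -0.0, 87.8]
contact_force: [-1.1, -0.1, -0.2]
width: 0.0375
```

{"op": "step_arm", "data": {"moves": [{"slide": [0,0,-2],"twist": 0,"grip": 30},{"slide": [0,0,-4],"twist": 0,"grip": 30},{"slide": [0,0,-5],"twist": 0,"grip": 30},{"slide": [0,0,-5],"twist": 0,"grip": 30},{"slide": [0,0,-5],"twist": 0,"grip": 30}]}}

```text
t: 6.12
tcp_pos: [0.552, -0.1954, 0.0417]
tool_rot: [179.9, -0.0, 87.7]
contact_force: [-2.9, 1.4, 9.7]
width: 0.0372
```

{"op": "step_arm", "data": {"moves": [{"slide": [0,0,1],"twist": 0,"grip": 45},{"slide": [0,0,1],"twist": 0,"grip": 45},{"slide": [0,0,1],"twist": 0,"grip": 45},{"slide": [0,0,15],"twist": 0,"grip": 45},{"slide": [0,0,50],"twist": 0,"grip": 45}]}}

```text
t: 6.75
tcp_pos: [0.5501, -0.1949, 0.0897]
tool_rot: [-179.8, -0.0, 87.7]
contact_force: [-0.1, 0.3, 0.4]
width: 0.0454
```

{"op": "step_arm", "data": {"moves": [{"slide": [0,10,60],"twist": 0,"grip": 45},{"slide": [0,60,90],"twist": 0,"grip": 70},{"slide": [0,120,90],"twist": 0,"grip": 70},{"slide": [0,180,90],"twist": 0,"grip": 70},{"slide": [0,240,90],"twist": 0,"grip": 70}]}}

```text
t: 7.38
tcp_pos: [0.5513, 0.0466, 0.1809]
tool_rot: [179.9, -0.0, 87.7]
contact_force: [0.9, -0.1, -0.1]
width: 0.0697
```

Run:
```python
from h import *
s,c=snap('top','t3.png');print(s['tcp_pos'],glasses(c));print(glasses(c,.055,.075,.068,(.4,.63,-.26,-.04)))
cv2.imwrite('pics/t3c.png',cv2.resize(c['frame'][170:280,160:430,::-1],None,fx=2.9,fy=2.9,interpolation=cv2.INTER_CUBIC))
s,c=snap('wrist','w3.png')
```

```text
[0.55128014 0.0465527  0.18090201] [([0.6126, 0.4408], 29), ([0.555, 0.1705], 94), ([0.5503, 0.2379], 89), ([0.4421, 0.1613], 77), ([0.4384, 0.3177], 97)]
[([0.5263, -0.1689], 670), ([0.5503, -0.1928], 109)]
```

View pics/t3c.png

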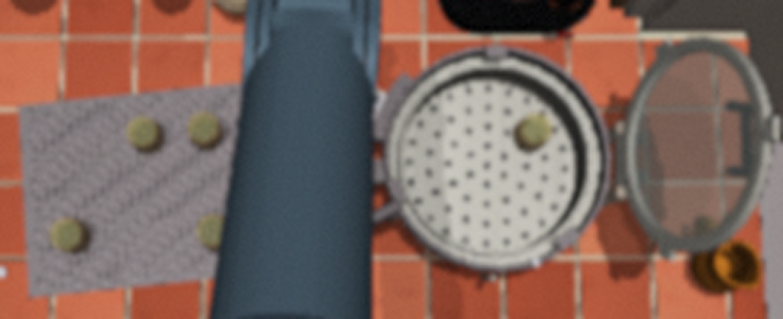

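View pics/w3.png

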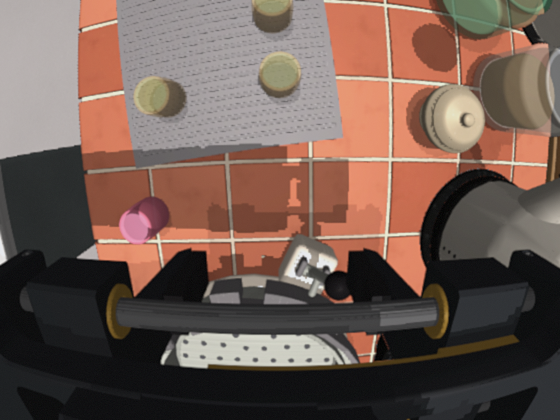

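{"op": "step_arm", "data": {"moves": [{"slide": [2,60,0],"twist": 0,"grip": 65},{"slide": [4,110,-20],"twist": 0,"grip": 65},{"slide": [4,124,-60],"twist": 0,"grip": 65},{"slide": [4,124,-100],"twist": 0,"grip": 65},{"slide": [4,124,-120],"twist": 0,"grip": 65}]}}

```text
t: 8.1
tcp_pos: [0.5544, 0.1681, 0.0585]
tool_rot: [-179.9, 0.1, 87.7]
contact_force: [0.1, 0.5, -0.4]
width: 0.0649
```

{"op": "step_arm", "data": {"moves": [{"slide": [0,0,-25],"twist": 0,"grip": 65},{"slide": [0,0,-37],"twist": 0,"grip": 65},{"slide": [0,0,-37],"twist": 0,"grip": 65},{"slide": [0,0,-37],"twist": 0,"grip": 30},{"slide": [0,0,-37],"twist": 0,"grip": 30}]}}

```text
t: 8.72
tcp_pos: [0.5559, 0.1689, 0.0237]
tool_rot: [179.9, -0.0, 87.7]
contact_force: [0.2, 0.6, 0.2]
width: 0.0472
```

{"op": "step_arm", "data": {"moves": [{"slide": [0,0,0],"twist": 0,"grip": 30},{"slide": [0,0,0],"twist": 0,"grip": 30},{"slide": [0,0,0],"twist": 0,"grip": 30},{"slide": [0,0,30],"twist": 0,"grip": 30},{"slide": [0,0,80],"twist": 0,"grip": 30}]}}

```text
t: 9.35
tcp_pos: [0.5535, 0.1683, 0.102]
tool_rot: [-179.8, 0.1, 87.7]
contact_force: [1.1, 0.6, -0.8]
width: 0.0373
```

{"op": "step_arm", "data": {"moves": [{"slide": [0,0,60],"twist": 0,"grip": 30},{"slide": [-10,-50,85],"twist": 0,"grip": 30},{"slide": [-23,-108,85],"twist": 0,"grip": 30},{"slide": [-35,-166,85],"twist": 0,"grip": 30},{"slide": [-47,-224,85],"twist": 0,"grip": 30}]}}

```text
t: 9.98
tcp_pos: [0.5074, -0.0569, 0.1877]
tool_rot: [180.0, -0.0, 87.7]
contact_force: [1.7, 0.0, -1.0]
width: 0.0377
```

{"op": "step_arm", "data": {"moves": [{"slide": [-12,-58,0],"twist": 0,"grip": 30},{"slide": [-24,-110,0],"twist": 0,"grip": 30},{"slide": [-28,-136,0],"twist": 0,"grip": 30},{"slide": [-28,-136,-10],"twist": 0,"grip": 30},{"slide": [-28,-136,-40],"twist": 0,"grip": 30}]}}

```text
t: 10.6
tcp_pos: [0.4814, -0.1902, 0.1476]
tool_rot: [179.9, -0.0, 87.8]
contact_force: [0.8, 0.8, -0.8]
width: 0.0377
```

```bash
python3 -c "
from h import *
s=read_state();print(s['tcp_pos'],s['width'],s['joints'].round(1))"
```

```text
[ 0.48139834 -0.19021698  0.14760409] 0.03770470687178828 [ -3.8  27.   26.  113.7 -17.1  42.9  30.1]
```

{"op": "step_arm", "data": {"moves": [{"slide": [-2,0,-40],"twist": 0,"grip": 30},{"slide": [-2,0,-75],"twist": 0,"grip": 30},{"slide": [-2,0,-97],"twist": 0,"grip": 30},{"slide": [-2,0,-103],"twist": 0,"grip": 30},{"slide": [-2,0,-107],"twist": 0,"grip": 30}]}}

```text
t: 11.22
tcp_pos: [0.4785, -0.1904, 0.0406]
tool_rot: [180.0, -0.0, 87.8]
contact_force: [-0.6, -1.0, -0.5]
width: 0.0373
```

{"op": "step_arm", "data": {"moves": [{"slide": [0,0,0],"twist": 0,"grip": 30},{"slide": [0,0,0],"twist": 0,"grip": 30},{"slide": [0,0,0],"twist": 0,"grip": 45},{"slide": [0,0,0],"twist": 0,"grip": 45},{"slide": [0,0,0],"twist": 0,"grip": 45}]}}

```text
t: 11.85
tcp_pos: [0.4783, -0.1913, 0.0409]
tool_rot: [180.0, 0.0, 87.7]
contact_force: [0.5, -0.7, -0.3]
width: 0.0449
```

{"op": "step_arm", "data": {"moves": [{"slide": [0,0,20],"twist": 0,"grip": 45},{"slide": [0,0,60],"twist": 0,"grip": 45},{"slide": [0,10,110],"twist": 0,"grip": 45},{"slide": [0,60,150],"twist": 0,"grip": 65},{"slide": [0,120,150],"twist": 0,"grip": 65}]}}

```text
t: 12.48
tcp_pos: [0.4802, -0.0713, 0.1937]
tool_rot: [179.6, -0.0, 87.5]
contact_force: [1.0, 0.4, -0.4]
width: 0.063
```

{"op": "step_arm", "data": {"moves": [{"slide": [10,60,0],"twist": 0,"grip": 65},{"slide": [20,120,0],"twist": 0,"grip": 65},{"slide": [30,180,0],"twist": 0,"grip": 65},{"slide": [40,230,0],"twist": 0,"grip": 65},{"slide": [50,255,0],"twist": 0,"grip": 65}]}}

```text
t: 13.1
tcp_pos: [0.5278, 0.1874, 0.1906]
tool_rot: [-180.0, -0.1, 87.9]
contact_force: [-0.1, -0.6, 0.2]
width: 0.0649
```

Run:
```python
from h import *
s,c=snap('top','t4.png');print(s['tcp_pos'],glasses(c));print(glasses(c,.055,.075,.068,(.4,.63,-.26,-.04)))
cv2.imwrite('pics/t4c.png',cv2.resize(c['frame'][170:280,160:430,::-1],None,fx=2.9,fy=2.9,interpolation=cv2.INTER_CUBIC))
```

```text
[0.5278402  0.18740956 0.19058592] [([0.6124, 0.4405], 27), ([0.4421, 0.1588], 97)]
[([0.5257, -0.1694], 661), ([0.5504, -0.1927], 109), ([0.4777, -0.1867], 113)]
```

View pics/t4c.png

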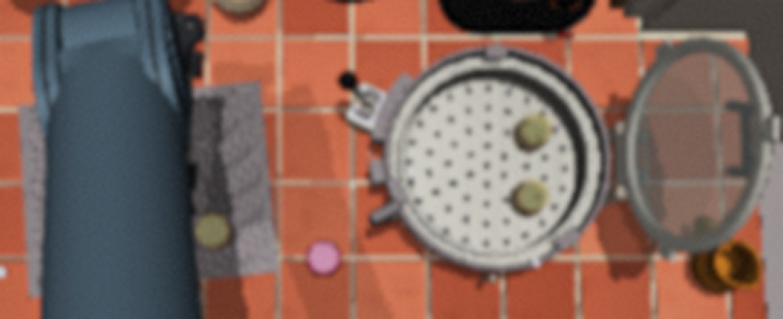

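Two glasses are standing in the chamber. The arm hides the mat from the top camera, so I'll check the remaining glasses with the wrist camera.

Run:
```python
from h import *
s,c=snap('wrist','w4.png')
for p in [(.5503,.2379,.053),(.4384,.3177,.053),(.442,.1588,.053)]: print(wproj(s,c,p))
```

```text
(np.float64(300.77126579998423), np.float64(147.81339986793654))
(np.float64(171.08012420332716), np.float64(66.48365387278497))
(np.float64(187.5908032226542), np.float64(237.25343727869497))
```

View pics/w4.png

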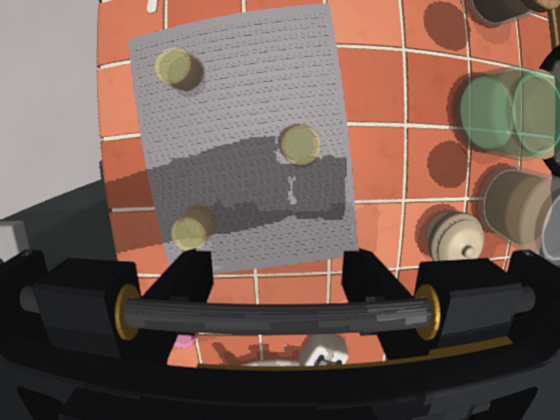

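The glasses show at (299,144), (173,67) and (190,233), as predicted.

{"op": "step_arm", "data": {"moves": [{"slide": [22,50,-20],"twist": 0,"grip": 65},{"slide": [22,50,-75],"twist": 0,"grip": 65},{"slide": [22,50,-125],"twist": 0,"grip": 65},{"slide": [22,50,-155],"twist": 0,"grip": 65},{"slide": [22,50,-167],"twist": 0,"grip": 65}]}}

```text
t: 13.82
tcp_pos: [0.5491, 0.2314, 0.0222]
tool_rot: [-179.9, 0.1, 87.6]
contact_force: [-0.4, -0.7, -0.4]
width: 0.065
```

{"op": "step_arm", "data": {"moves": [{"slide": [0,0,0],"twist": 0,"grip": 65},{"slide": [0,0,0],"twist": 0,"grip": 30},{"slide": [0,0,0],"twist": 0,"grip": 30},{"slide": [0,0,0],"twist": 0,"grip": 30},{"slide": [0,0,0],"twist": 0,"grip": 30}]}}

```text
t: 14.45
tcp_pos: [0.5507, 0.234, 0.0245]
tool_rot: [179.9, -0.0, 87.7]
contact_force: [-2.1, -0.4, 5.6]
width: 0.0373
```

{"op": "step_arm", "data": {"moves": [{"slide": [0,0,0],"twist": 0,"grip": 30},{"slide": [0,0,30],"twist": 0,"grip": 30},{"slide": [0,0,80],"twist": 0,"grip": 30},{"slide": [0,0,140],"twist": 0,"grip": 30},{"slide": [0,-40,165],"twist": 0,"grip": 30}]}}

```text
t: 15.08
tcp_pos: [0.5513, 0.1974, 0.1919]
tool_rot: [179.8, -0.2, 88.0]
contact_force: [0.2, -0.7, -0.8]
width: 0.0373
```

{"op": "step_arm", "data": {"moves": [{"slide": [3,-58,0],"twist": 0,"grip": 30},{"slide": [6,-116,0],"twist": 0,"grip": 30},{"slide": [9,-174,0],"twist": 0,"grip": 30},{"slide": [12,-232,0],"twist": 0,"grip": 30},{"slide": [14,-290,0],"twist": 0,"grip": 30}]}}

```text
t: 15.7
tcp_pos: [0.5639, -0.0979, 0.1886]
tool_rot: [-180.0, -0.0, 87.7]
contact_force: [0.1, -0.1, -1.2]
width: 0.0371
```

{"op": "step_arm", "data": {"moves": [{"slide": [1,-30,0],"twist": 0,"grip": 30},{"slide": [1,-42,0],"twist": 0,"grip": 30},{"slide": [1,-42,-20],"twist": 0,"grip": 30},{"slide": [1,-42,-50],"twist": 0,"grip": 30},{"slide": [1,-42,-60],"twist": 0,"grip": 30}]}}

```text
t: 16.32
tcp_pos: [0.5642, -0.1362, 0.127]
tool_rot: [-179.8, -0.1, 87.8]
contact_force: [-0.0, 0.2, -0.7]
width: 0.0377
```

Run:
```python
from h import *
s,c=snap('wrist','w5.png');print(s['tcp_pos'],s['width'],s['joints'].round(1))
```

```text
[ 0.56417865 -0.13624029  0.1269995 ] 0.03774443304458733 [ -8.4  34.2  23.9 104.7 -18.8  45.2  23.1]
```

View pics/w5.png

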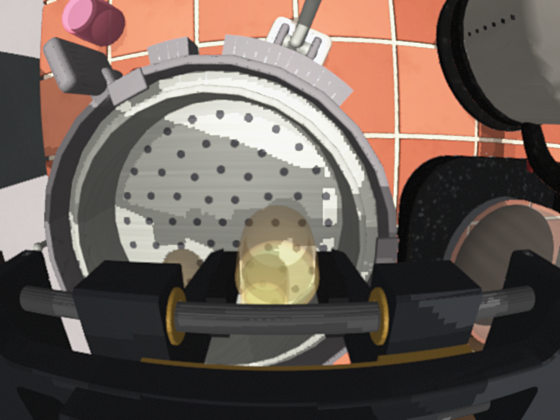

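{"op": "step_arm", "data": {"moves": [{"slide": [1,0,-35],"twist": 0,"grip": 30},{"slide": [1,0,-65],"twist": 0,"grip": 30},{"slide": [1,0,-79],"twist": 0,"grip": 30},{"slide": [1,0,-83],"twist": 0,"grip": 30},{"slide": [1,0,-86],"twist": 0,"grip": 30}]}}

```text
t: 17.0
tcp_pos: [0.5671, -0.1384, 0.0436]
tool_rot: [179.9, 0.0, 87.7]
contact_force: [-0.3, -0.2, -0.8]
width: 0.037
```

{"op": "step_arm", "data": {"moves": [{"slide": [0,0,0],"twist": 0,"grip": 30},{"slide": [0,0,0],"twist": 0,"grip": 30},{"slide": [0,0,0],"twist": 0,"grip": 45},{"slide": [0,0,0],"twist": 0,"grip": 45},{"slide": [0,0,0],"twist": 0,"grip": 45}]}}

```text
t: 17.62
tcp_pos: [0.5663, -0.1383, 0.0428]
tool_rot: [180.0, 0.0, 87.7]
contact_force: [-0.3, -0.0, 0.2]
width: 0.0451
```

{"op": "step_arm", "data": {"moves": [{"slide": [0,0,20],"twist": 0,"grip": 45},{"slide": [0,0,60],"twist": 0,"grip": 45},{"slide": [-10,10,110],"twist": 0,"grip": 45},{"slide": [-25,60,150],"twist": 0,"grip": 65},{"slide": [-40,115,150],"twist": 0,"grip": 65}]}}

```text
t: 18.25
tcp_pos: [0.5281, -0.0233, 0.197]
tool_rot: [179.6, -0.0, 87.5]
contact_force: [0.8, 1.1, 0.7]
width: 0.0633
```

{"op": "step_arm", "data": {"moves": [{"slide": [-10,55,0],"twist": 0,"grip": 65},{"slide": [-20,110,0],"twist": 0,"grip": 65},{"slide": [-30,150,0],"twist": 0,"grip": 65},{"slide": [-40,150,0],"twist": 0,"grip": 65},{"slide": [-40,150,0],"twist": 0,"grip": 65}]}}

```text
t: 18.88
tcp_pos: [0.4858, 0.1257, 0.1934]
tool_rot: [180.0, 0.0, 87.7]
contact_force: [0.5, -0.0, 1.1]
width: 0.065
```

Run:
```python
from h import *
s,c=snap('top','t6.png');print(s['tcp_pos'],glasses(c));print(glasses(c,.055,.075,.068,(.4,.63,-.26,-.04)))
cv2.imwrite('pics/t6c.png',cv2.resize(c['frame'][170:280,160:430,::-1],None,fx=2.9,fy=2.9,interpolation=cv2.INTER_CUBIC))
s,c=snap('wrist','w6.png')
for p in [(.4384,.3177,.053),(.442,.1588,.053)]: print(wproj(s,c,p))
```

```text
[0.48583723 0.12574915 0.19344452] [([0.6142, 0.4403], 24), ([0.4377, 0.3177], 95)]
[([0.5258, -0.1684], 679), ([0.565, -0.1315], 105), ([0.5505, -0.1929], 107), ([0.4777, -0.1869], 109)]
(np.float64(215.314318093728), np.float64(-4.418482305163764))
(np.float64(226.61419682935423), np.float64(166.24201816563084))
```

View pics/t6c.png

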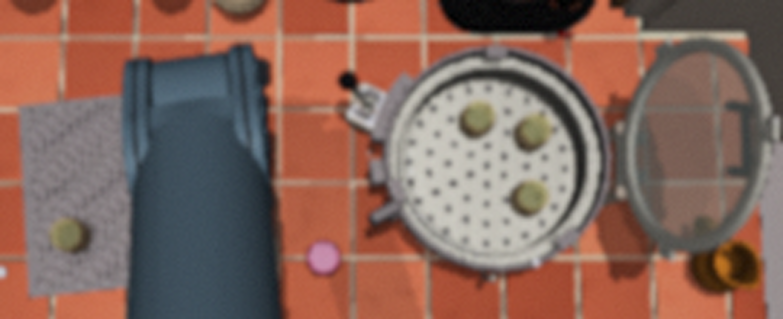

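View pics/w6.png

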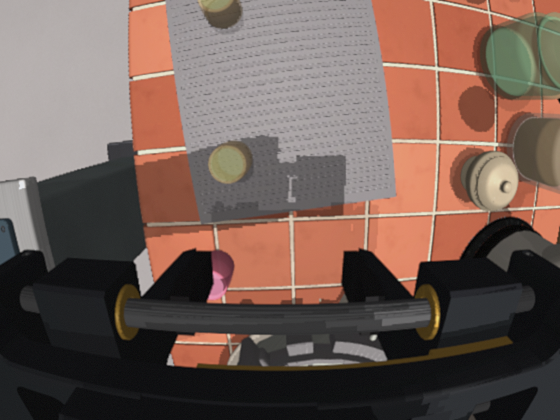

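{"op": "step_arm", "data": {"moves": [{"slide": [-44,33,-10],"twist": 0,"grip": 65},{"slide": [-44,33,-60],"twist": 0,"grip": 65},{"slide": [-44,33,-110],"twist": 0,"grip": 65},{"slide": [-44,33,-150],"twist": 0,"grip": 65},{"slide": [-44,33,-169],"twist": 0,"grip": 65}]}}

```text
t: 19.6
tcp_pos: [0.442, 0.1578, 0.0219]
tool_rot: [-179.9, 0.1, 87.6]
contact_force: [0.3, 0.3, 0.3]
width: 0.0648
```

{"op": "step_arm", "data": {"moves": [{"slide": [0,0,0],"twist": 0,"grip": 65},{"slide": [0,0,0],"twist": 0,"grip": 30},{"slide": [0,0,0],"twist": 0,"grip": 30},{"slide": [0,0,0],"twist": 0,"grip": 30},{"slide": [0,0,0],"twist": 0,"grip": 30}]}}

```text
t: 20.23
tcp_pos: [0.4428, 0.16, 0.0244]
tool_rot: [179.9, -0.0, 87.7]
contact_force: [-0.5, 0.2, 7.2]
width: 0.0372
```

{"op": "step_arm", "data": {"moves": [{"slide": [0,0,0],"twist": 0,"grip": 30},{"slide": [0,0,30],"twist": 0,"grip": 30},{"slide": [0,0,80],"twist": 0,"grip": 30},{"slide": [0,0,140],"twist": 0,"grip": 30},{"slide": [0,-40,165],"twist": 0,"grip": 30}]}}

```text
t: 20.85
tcp_pos: [0.4437, 0.1224, 0.1917]
tool_rot: [179.7, -0.2, 88.0]
contact_force: [0.3, -0.4, -1.1]
width: 0.0373
```

{"op": "step_arm", "data": {"moves": [{"slide": [6,-58,0],"twist": 0,"grip": 30},{"slide": [12,-116,0],"twist": 0,"grip": 30},{"slide": [18,-174,0],"twist": 0,"grip": 30},{"slide": [22,-225,0],"twist": 0,"grip": 30},{"slide": [23,-249,-10],"twist": 0,"grip": 30}]}}

```text
t: 21.48
tcp_pos: [0.4653, -0.1325, 0.1793]
tool_rot: [179.9, 0.1, 87.5]
contact_force: [1.0, 0.5, -1.2]
width: 0.0372
```

{"op": "step_arm", "data": {"moves": [{"slide": [0,0,-25],"twist": 0,"grip": 30},{"slide": [0,0,-50],"twist": 0,"grip": 30},{"slide": [0,0,-60],"twist": 0,"grip": 30},{"slide": [0,0,-60],"twist": 0,"grip": 30},{"slide": [0,0,-60],"twist": 0,"grip": 30}]}}

```text
t: 22.1
tcp_pos: [0.4658, -0.1293, 0.1195]
tool_rot: [179.9, 0.0, 87.7]
contact_force: [-0.6, 0.4, -0.8]
width: 0.037
```

Run:
```python
from h import *
s,c=snap('wrist','w7.png');print(s['tcp_pos'],s['width'],s['joints'].round(1))
```

```text
[ 0.46577062 -0.12932967  0.11949126] 0.0370437134221515 [-12.   27.4  27.8 119.4 -20.6  37.6  27.3]
```

View pics/w7.png

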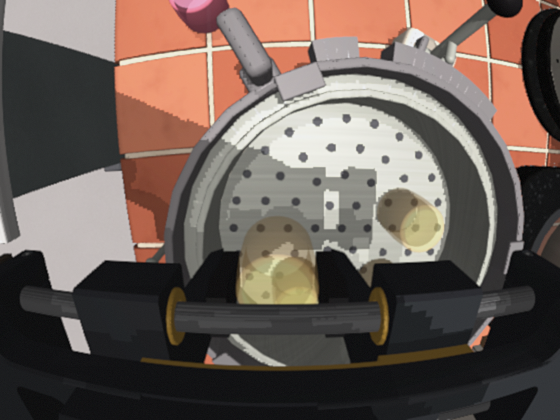

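{"op": "step_arm", "data": {"moves": [{"slide": [0,1,-35],"twist": 0,"grip": 30},{"slide": [0,1,-60],"twist": 0,"grip": 30},{"slide": [0,1,-72],"twist": 0,"grip": 30},{"slide": [0,1,-76],"twist": 0,"grip": 30},{"slide": [0,1,-79],"twist": 0,"grip": 30}]}}

```text
t: 22.78
tcp_pos: [0.4659, -0.1285, 0.0404]
tool_rot: [179.9, 0.0, 87.7]
contact_force: [-5.6, 0.4, 29.3]
width: 0.0373
```

{"op": "step_arm", "data": {"moves": [{"slide": [0,0,0],"twist": 0,"grip": 30},{"slide": [0,0,0],"twist": 0,"grip": 30},{"slide": [0,0,0],"twist": 0,"grip": 45},{"slide": [0,0,0],"twist": 0,"grip": 45},{"slide": [0,0,0],"twist": 0,"grip": 45}]}}

```text
t: 23.4
tcp_pos: [0.4651, -0.1282, 0.0397]
tool_rot: [-180.0, 0.0, 87.7]
contact_force: [0.6, 0.2, -0.2]
width: 0.045
```

{"op": "step_arm", "data": {"moves": [{"slide": [0,0,20],"twist": 0,"grip": 45},{"slide": [0,0,60],"twist": 0,"grip": 45},{"slide": [0,10,110],"twist": 0,"grip": 45},{"slide": [0,60,150],"twist": 0,"grip": 65},{"slide": [0,120,150],"twist": 0,"grip": 65}]}}

```text
t: 24.02
tcp_pos: [0.4672, -0.0079, 0.1925]
tool_rot: [179.7, -0.1, 87.5]
contact_force: [0.5, 1.0, 0.8]
width: 0.0629
```

{"op": "step_arm", "data": {"moves": [{"slide": [-5,60,0],"twist": 0,"grip": 65},{"slide": [-10,120,0],"twist": 0,"grip": 65},{"slide": [-15,180,0],"twist": 0,"grip": 65},{"slide": [-20,235,0],"twist": 0,"grip": 65},{"slide": [-28,270,0],"twist": 0,"grip": 65}]}}

```text
t: 24.65
tcp_pos: [0.4364, 0.2647, 0.1896]
tool_rot: [180.0, -0.0, 87.9]
contact_force: [1.0, -0.6, 0.1]
width: 0.065
```

Run:
```python
from h import *
s,c=snap('top','t8.png');print(s['tcp_pos'],glasses(c));print(glasses(c,.055,.075,.068,(.4,.63,-.26,-.04)))
cv2.imwrite('pics/t8c.png',cv2.resize(c['frame'][170:280,160:430,::-1],None,fx=2.9,fy=2.9,interpolation=cv2.INTER_CUBIC))
s,c=snap('wrist','w8.png')
for p in [(.4380,.3177,.053)]: print(wproj(s,c,p))
```

```text
[0.43643973 0.26472586 0.18960481] [([0.6141, 0.4402], 26)]
[([0.5286, -0.167], 662), ([0.5649, -0.1317], 102), ([0.5504, -0.1927], 110), ([0.4777, -0.1867], 113), ([0.4646, -0.1279], 107)]
(np.float64(280.1875500711643), np.float64(147.6492973091898))
```

View pics/t8c.png

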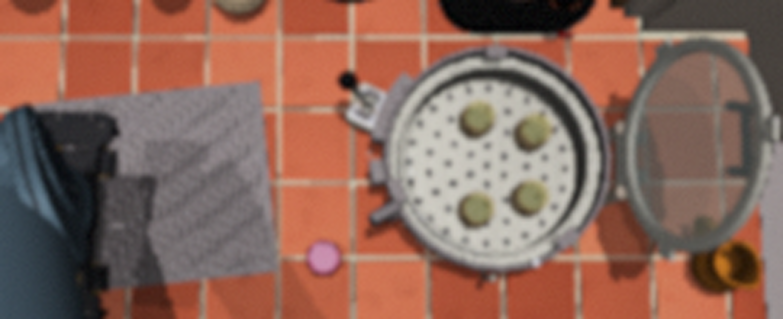

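View pics/w8.png

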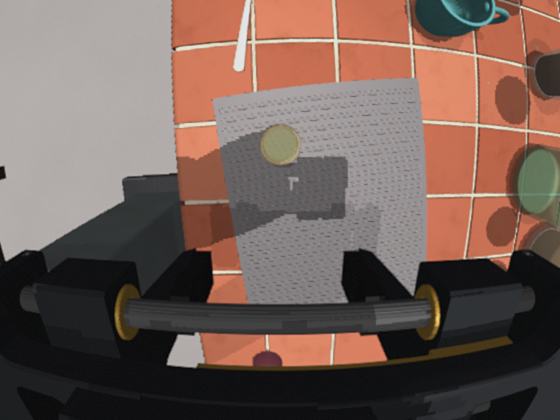

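Four glasses are in, and the last one on the mat is where predicted, at (280,145).

{"op": "step_arm", "data": {"moves": [{"slide": [2,53,-10],"twist": 0,"grip": 65},{"slide": [2,53,-60],"twist": 0,"grip": 65},{"slide": [2,53,-110],"twist": 0,"grip": 65},{"slide": [2,53,-150],"twist": 0,"grip": 65},{"slide": [2,53,-166],"twist": 0,"grip": 65}]}}

```text
t: 25.38
tcp_pos: [0.4384, 0.3129, 0.0218]
tool_rot: [-179.9, 0.2, 87.7]
contact_force: [-0.1, 0.5, 1.0]
width: 0.0648
```

{"op": "step_arm", "data": {"moves": [{"slide": [0,0,0],"twist": 0,"grip": 65},{"slide": [0,0,0],"twist": 0,"grip": 30},{"slide": [0,0,0],"twist": 0,"grip": 30},{"slide": [0,0,0],"twist": 0,"grip": 30},{"slide": [0,0,0],"twist": 0,"grip": 30}]}}

```text
t: 26.0
tcp_pos: [0.4396, 0.3152, 0.0246]
tool_rot: [180.0, -0.1, 87.7]
contact_force: [-0.9, -0.2, 7.1]
width: 0.0372
```

{"op": "step_arm", "data": {"moves": [{"slide": [0,0,0],"twist": 0,"grip": 30},{"slide": [0,0,30],"twist": 0,"grip": 30},{"slide": [0,0,80],"twist": 0,"grip": 30},{"slide": [0,0,140],"twist": 0,"grip": 30},{"slide": [10,-40,165],"twist": 0,"grip": 30}]}}

```text
t: 26.62
tcp_pos: [0.4498, 0.2782, 0.1919]
tool_rot: [179.8, -0.3, 88.0]
contact_force: [0.4, -0.6, -1.1]
width: 0.0372
```

{"op": "step_arm", "data": {"moves": [{"slide": [13,-58,0],"twist": 0,"grip": 30},{"slide": [26,-116,0],"twist": 0,"grip": 30},{"slide": [39,-174,0],"twist": 0,"grip": 30},{"slide": [52,-230,0],"twist": 0,"grip": 30},{"slide": [62,-285,0],"twist": 0,"grip": 30}]}}

```text
t: 27.25
tcp_pos: [0.5113, -0.0121, 0.1889]
tool_rot: [180.0, -0.0, 87.7]
contact_force: [0.9, 0.1, -0.2]
width: 0.0372
```

{"op": "step_arm", "data": {"moves": [{"slide": [6,-50,0],"twist": 0,"grip": 30},{"slide": [6,-84,0],"twist": 0,"grip": 30},{"slide": [6,-84,-30],"twist": 0,"grip": 30},{"slide": [6,-84,-60],"twist": 0,"grip": 30},{"slide": [6,-84,-65],"twist": 0,"grip": 30}]}}

```text
t: 27.88
tcp_pos: [0.5156, -0.094, 0.1223]
tool_rot: [-179.8, -0.0, 87.7]
contact_force: [0.3, 0.1, -0.8]
width: 0.0368
```

Run:
```python
from h import *
s,c=snap('wrist','w9.png');print(s['tcp_pos'],s['width'],s['joints'].round(1))
```

```text
[ 0.5156483  -0.0940356   0.12226899] 0.03681951498990736 [-16.3  30.7  28.1 113.3 -21.4  41.2  22.6]
```

View pics/w9.png

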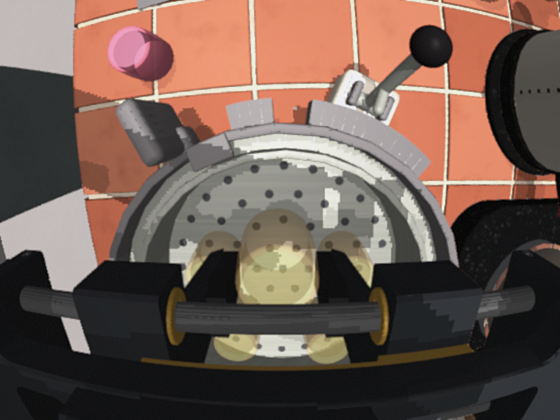

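{"op": "step_arm", "data": {"moves": [{"slide": [0,0,-25],"twist": 0,"grip": 30},{"slide": [0,0,-50],"twist": 0,"grip": 30},{"slide": [0,0,-68],"twist": 0,"grip": 30},{"slide": [0,0,-77],"twist": 0,"grip": 30},{"slide": [0,0,-81],"twist": 0,"grip": 30}]}}

```text
t: 28.55
tcp_pos: [0.5175, -0.0943, 0.0428]
tool_rot: [180.0, 0.0, 87.7]
contact_force: [-0.2, -0.9, -1.0]
width: 0.0374
```

{"op": "step_arm", "data": {"moves": [{"slide": [0,0,0],"twist": 0,"grip": 30},{"slide": [0,0,0],"twist": 0,"grip": 30},{"slide": [0,0,0],"twist": 0,"grip": 45},{"slide": [0,0,0],"twist": 0,"grip": 45},{"slide": [0,0,0],"twist": 0,"grip": 45}]}}

```text
t: 29.18
tcp_pos: [0.5173, -0.0943, 0.0428]
tool_rot: [180.0, 0.0, 87.7]
contact_force: [-0.4, 0.3, 0.6]
width: 0.045
```

{"op": "step_arm", "data": {"moves": [{"slide": [0,0,20],"twist": 0,"grip": 45},{"slide": [0,0,60],"twist": 0,"grip": 45},{"slide": [0,0,115],"twist": 0,"grip": 45},{"slide": [0,40,160],"twist": 0,"grip": 45},{"slide": [0,90,180],"twist": 0,"grip": 30}]}}

```text
t: 29.8
tcp_pos: [0.5184, -0.0044, 0.2255]
tool_rot: [179.8, -0.0, 87.5]
contact_force: [0.5, 1.6, 0.4]
width: 0.0369
```

{"op": "step_arm", "data": {"moves": [{"slide": [0,60,0],"twist": 0,"grip": 0},{"slide": [0,120,0],"twist": 0,"grip": 0},{"slide": [0,150,0],"twist": 0,"grip": 0},{"slide": [0,150,0],"twist": 0,"grip": 0},{"slide": [0,150,0],"twist": 0,"grip": 0}]}}

```text
t: 30.42
tcp_pos: [0.5172, 0.1441, 0.2227]
tool_rot: [-180.0, 0.0, 87.6]
contact_force: [0.1, -0.3, -0.4]
width: 0.0002
```

Run:
```python
from h import *
s,c=snap('top','t10.png');print(s['tcp_pos'],s['width'],glasses(c));print(glasses(c,.055,.075,.068,(.4,.63,-.26,-.04)))
cv2.imwrite('pics/t10c.png',cv2.resize(c['frame'][170:280,160:430,::-1],None,fx=2.9,fy=2.9,interpolation=cv2.INTER_CUBIC))
snap('scene','s10.png')
```

```text
[0.51721112 0.14412835 0.22273505] 0.00017192806547879644 []
[([0.5277, -0.1663], 665), ([0.5649, -0.1318], 105), ([0.5498, -0.1927], 112), ([0.5163, -0.0896], 104), ([0.4777, -0.1866], 112), ([0.4646, -0.1277], 105)]
```

View pics/t10c.png

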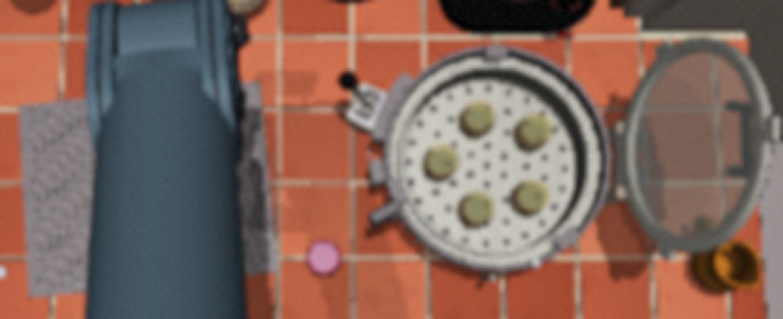

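View pics/s10.png

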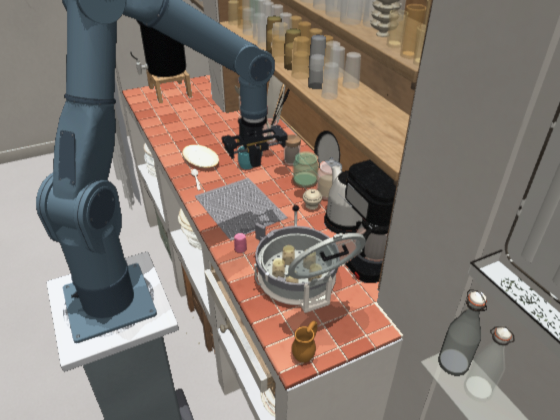

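All five glasses are in and the mat is empty; only the pink decoy is left outside. Next I'll measure the space behind the lid and the lid's handle.

```bash
python3 - <<'E'
from h import *
H=np.array([.5123,-.2749,.1]);ex=np.array([.9992,-.040,0]);ey=np.array([.040,.9992,0]);a=1.95
d=ey*np.cos(a)+np.array([0,0,np.sin(a)]); nrm=np.cross(ex,d) # 
print(nrm)
for n in ['top','scene']:
    s,c=snap(n);P=cloud(c)
    m=(P[...,0]>.35)&(P[...,0]<.68)&(P[...,1]<-.25)&(P[...,1]>-.65)&(P[...,2]>.06)&(P[...,2]<.7)
    q=P[m];r=q-H;R=np.c_[r@ex,r@d,r@nrm]
    k=(abs(R[:,2])<.06)&(R[:,1]<.26)&(R[:,1]>-.02); 
    print(n,k.sum(),'dist range',np.percentile(R[k],[0,2,50,98,100],axis=0).round(3).tolist())
    for lo in np.arange(-.06,.06,.01):
        kk=k&(R[:,2]>=lo)&(R[:,2]<lo+.01); 
        if kk.sum()>3: print(' n',lo.round(3),kk.sum(),'x',R[kk,0].min().round(3),R[kk,0].max().round(3),'rad',R[kk,1].min().round(3),R[kk,1].max().round(3))
    o=q[~k]; 
    o=o[o[:,2]>.12]
    print('others',len(o), np.percentile(o,[0,5,50,95,100],axis=0).round(3).tolist() if len(o) else '')
    o=P[(P[...,0]>.3)&(P[...,0]<.9)&(P[...,1]<-.37)&(P[...,1]>-.8)&(P[...,2]>.15)]
    if len(o): print('wall',np.percentile(o,[0,1,5,50,95,100],axis=0).round(3).tolist())
E
python3 - <<'E'
from h import *
c=dict(np.load('scene0.npz'));cv2.imwrite('pics/lidc.png',cv2.resize(c['frame'][220:370,240:400,::-1],None,fx=4,fy=4,interpolation=cv2.INTER_CUBIC))
E
```

```text
[-0.03715839 -0.92821655 -0.37018107]
top 3971 dist range [[-0.109, -0.019, -0.059], [-0.094, -0.01, -0.022], [0.013, 0.142, -0.015], [0.169, 0.246, 0.051], [0.171, 0.26, 0.06]]
 n -0.06 5 x 0.161 0.168 rad 0.109 0.254
 n -0.05 13 x 0.166 0.169 rad 0.232 0.258
 n -0.04 27 x 0.166 0.169 rad 0.206 0.259
 n -0.03 185 x -0.106 0.169 rad -0.016 0.256
 n -0.02 3071 x -0.109 0.169 rad -0.019 0.257
 n -0.01 183 x -0.099 0.169 rad -0.019 0.254
 n 0.0 70 x -0.04 0.169 rad -0.019 0.258
 n 0.01 75 x 0.166 0.17 rad 0.085 0.26
 n 0.02 72 x 0.166 0.17 rad 0.064 0.26
 n 0.03 85 x 0.166 0.17 rad 0.036 0.26
 n 0.04 93 x 0.166 0.171 rad 0.016 0.259
 n 0.05 92 x 0.166 0.171 rad -0.014 0.26
others 10205 [[0.585, -0.65, 0.12], [0.626, -0.629, 0.15], [0.676, -0.459, 0.46], [0.677, -0.34, 0.675], [0.68, -0.25, 0.7]]
wall [[0.611, -0.796, 0.15], [0.616, -0.716, 0.156], [0.627, -0.695, 0.185], [0.676, -0.482, 0.422], [0.694, -0.378, 0.709], [0.697, -0.37, 0.789]]
scene 3645 dist range [[-0.109, -0.02, -0.058], [-0.095, -0.01, -0.028], [0.033, 0.162, -0.013], [0.171, 0.254, 0.056], [0.173, 0.26, 0.06]]
 n -0.05 19 x 0.167 0.17 rad 0.23 0.259
 n -0.04 42 x 0.166 0.17 rad 0.207 0.26
 n -0.03 133 x -0.106 0.171 rad -0.013 0.259
 n -0.02 1988 x -0.109 0.171 rad -0.02 0.258
 n -0.01 238 x -0.041 0.171 rad -0.019 0.26
 n 0.0 353 x -0.04 0.172 rad -0.019 0.256
 n 0.01 159 x -0.038 0.172 rad -0.019 0.259
 n 0.02 149 x 0.166 0.172 rad 0.061 0.259
 n 0.03 174 x 0.165 0.172 rad 0.035 0.259
 n 0.04 178 x 0.166 0.173 rad 0.016 0.26
 n 0.05 209 x 0.166 0.173 rad -0.013 0.26
others 21766 [[0.584, -0.65, 0.12], [0.627, -0.632, 0.158], [0.677, -0.493, 0.479], [0.679, -0.352, 0.682], [0.68, -0.251, 0.7]]
wall [[0.611, -0.8, 0.15], [0.617, -0.789, 0.16], [0.624, -0.751, 0.2], [0.678, -0.571, 0.522], [0.696, -0.396, 0.826], [0.699, -0.37, 0.882]]
```

View pics/lidc.png

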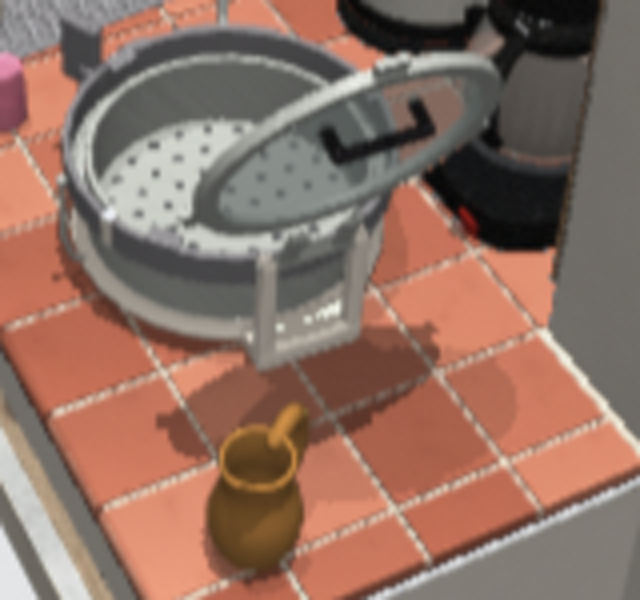

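{"op": "step_arm", "data": {"moves": [{"slide": [0,-20,60],"twist": 0,"grip": 0},{"slide": [0,-60,110],"twist": 0,"grip": 0},{"slide": [0,-115,150],"twist": 0,"grip": 0},{"slide": [0,-170,185],"twist": 0,"grip": 0},{"slide": [0,-230,190],"twist": 0,"grip": 0}]}}

```text
t: 31.25
tcp_pos: [0.5177, -0.0794, 0.414]
tool_rot: [179.8, -0.1, 87.7]
contact_force: [0.9, -0.1, -0.5]
width: 0.0007
```

{"op": "step_arm", "data": {"moves": [{"slide": [-2,-55,0],"twist": 0,"grip": 0},{"slide": [-4,-110,0],"twist": 0,"grip": 0},{"slide": [-6,-165,0],"twist": 0,"grip": 0},{"slide": [-8,-220,0],"twist": 0,"grip": 0},{"slide": [-12,-275,0],"twist": 0,"grip": 0}]}}

```text
t: 31.88
tcp_pos: [0.5045, -0.3546, 0.4116]
tool_rot: [180.0, -0.0, 87.7]
contact_force: [1.3, -0.2, 0.6]
width: 0.0003
```

{"op": "step_arm", "data": {"moves": [{"slide": [0,-50,0],"twist": 0,"grip": 0},{"slide": [0,-62,0],"twist": 0,"grip": 0},{"slide": [0,-62,0],"twist": 0,"grip": 0},{"slide": [0,-62,0],"twist": 0,"grip": 0},{"slide": [0,-62,0],"twist": 0,"grip": 0}]}}

```text
t: 32.5
tcp_pos: [0.506, -0.4128, 0.4119]
tool_rot: [180.0, -0.0, 87.8]
contact_force: [0.2, 0.5, -0.7]
width: 0.0004
```

Run:
```python
from h import *
s,c=snap('scene','s11.png');print(s['tcp_pos'],s['tool_rot'],s['joints'].round(1))
snap('wrist','w11.png')
```

```text
[ 0.50601635 -0.41275737  0.41191519] [ 1.79956058e+02 -4.07809302e-02  8.78459417e+01] [  7.1  29.5  45.5  75.9 -20.8  83.   49.1]
```

View pics/s11.png

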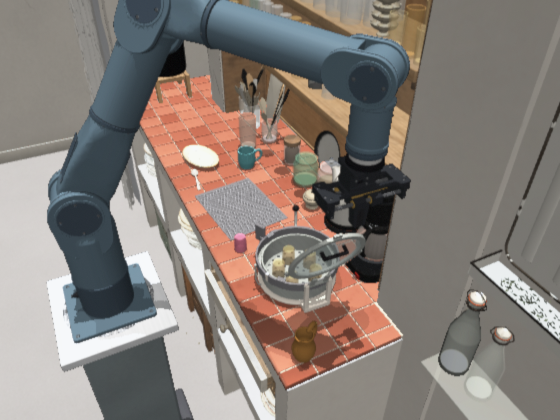

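View pics/w11.png

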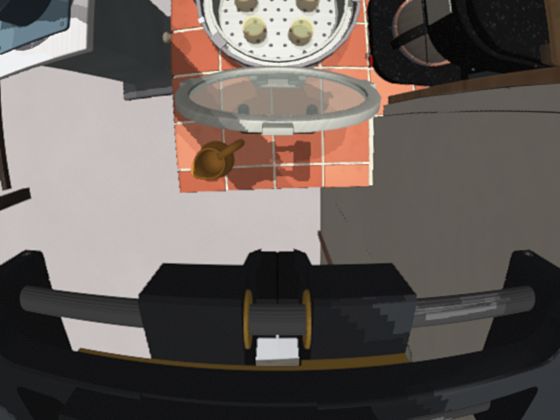

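{"op": "step_arm", "data": {"moves": [{"slide": [0,-8,-30],"twist": 0,"grip": 0},{"slide": [0,-8,-70],"twist": 0,"grip": 0},{"slide": [0,-8,-105],"twist": 0,"grip": 0},{"slide": [0,-8,-121],"twist": 0,"grip": 0},{"slide": [0,-8,-121],"twist": 0,"grip": 0}]}}

```text
t: 33.22
tcp_pos: [0.5052, -0.4218, 0.2903]
tool_rot: [-179.9, -0.0, 87.7]
contact_force: [-0.1, -0.4, 1.0]
width: 0.0002
```

{"op": "step_arm", "data": {"moves": [{"slide": [0,12,0],"twist": 0,"grip": 0},{"slide": [0,24,0],"twist": 0,"grip": 0},{"slide": [0,36,0],"twist": 0,"grip": 0},{"slide": [0,48,0],"twist": 0,"grip": 0},{"slide": [0,58,0],"twist": 0,"grip": 0}]}}

```text
t: 33.85
tcp_pos: [0.5054, -0.3633, 0.2908]
tool_rot: [180.0, -0.0, 87.7]
contact_force: [0.2, 0.3, 0.4]
width: 0.0007
```

{"op": "step_arm", "data": {"moves": [{"slide": [0,10,0],"twist": 0,"grip": 0},{"slide": [0,20,0],"twist": 0,"grip": 0},{"slide": [0,30,0],"twist": 0,"grip": 0},{"slide": [0,40,0],"twist": 0,"grip": 0},{"slide": [0,50,0],"twist": 0,"grip": 0}]}}

```text
t: 34.48
tcp_pos: [0.5052, -0.3136, 0.2906]
tool_rot: [-180.0, -0.0, 87.7]
contact_force: [0.7, -0.3, -0.2]
width: 0.0007
```

Run:
```python
from h import *
s,c=snap('scene','s12.png');print(s['tcp_pos'],s['contact_force'])
```

```text
[ 0.50517089 -0.3136294   0.2905894 ] [ 0.69513189 -0.27701777 -0.22886339]
```

View pics/s12.png

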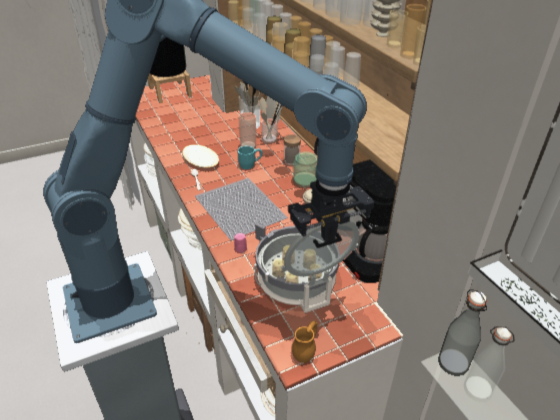

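The lid is steeper now and the fingers are behind it, so it is moving. I'll keep pushing slowly.

{"op": "step_arm", "data": {"moves": [{"slide": [0,10,0],"twist": 0,"grip": 0},{"slide": [0,20,0],"twist": 0,"grip": 0},{"slide": [0,30,0],"twist": 0,"grip": 0},{"slide": [0,40,0],"twist": 0,"grip": 0},{"slide": [0,50,0],"twist": 0,"grip": 0}]}}

```text
t: 35.15
tcp_pos: [0.5052, -0.2636, 0.2906]
tool_rot: [-180.0, -0.0, 87.7]
contact_force: [0.9, 0.4, -1.1]
width: 0.0006
```

{"op": "step_arm", "data": {"moves": [{"slide": [0,10,0],"twist": 0,"grip": 0},{"slide": [0,20,0],"twist": 0,"grip": 0},{"slide": [0,30,0],"twist": 0,"grip": 0},{"slide": [0,40,0],"twist": 0,"grip": 0},{"slide": [0,48,0],"twist": 0,"grip": 0}]}}

```text
t: 35.78
tcp_pos: [0.5052, -0.2156, 0.2906]
tool_rot: [-180.0, -0.0, 87.7]
contact_force: [0.4, -0.5, 0.1]
width: 0.0004
```

Run:
```python
from h import *
s,c=snap('scene','s13.png');print(s['tcp_pos'],s['contact_force'])
```

```text
[ 0.50520599 -0.21563106  0.2906346 ] [ 0.39786372 -0.51185259  0.13994631]
```

View pics/s13.png

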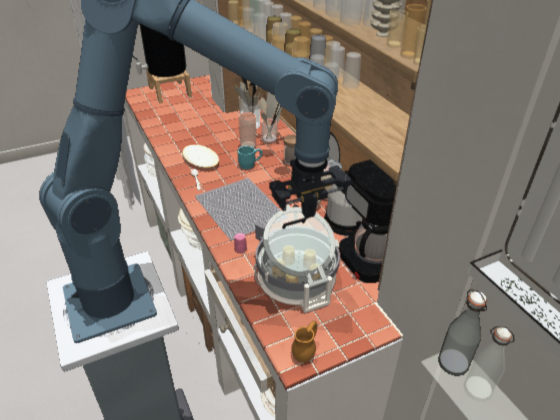

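The lid is past upright, leaning over the chamber. I'll back off and let it sink.

{"op": "step_arm", "data": {"moves": [{"slide": [0,-10,10],"twist": 0,"grip": 0},{"slide": [0,-15,50],"twist": 0,"grip": 0},{"slide": [0,-15,100],"twist": 0,"grip": 0},{"slide": [0,-15,120],"twist": 0,"grip": 0},{"slide": [0,-15,120],"twist": 0,"grip": 0}]}}

```text
t: 36.45
tcp_pos: [0.5056, -0.2331, 0.4126]
tool_rot: [179.8, 0.1, 87.6]
contact_force: [0.6, 1.1, -0.3]
width: 0.0006
```

{"op": "step_arm", "data": {"moves": [{"slide": [0,0,0],"twist": 0,"grip": 0},{"slide": [0,0,0],"twist": 0,"grip": 0},{"slide": [0,0,0],"twist": 0,"grip": 0},{"slide": [0,0,0],"twist": 0,"grip": 0},{"slide": [0,0,0],"twist": 0,"grip": 0}]}}

```text
t: 37.08
tcp_pos: [0.5052, -0.2313, 0.4106]
tool_rot: [-180.0, 0.0, 87.7]
contact_force: [0.9, -0.4, -0.7]
width: 0.0006
```

Run:
```python
from h import *
s,c=snap('scene','s14.png');print(s['tcp_pos'],s['contact_force'])
cv2.imwrite('pics/s14c.png',cv2.resize(c['frame'][180:330,220:400,::-1],None,fx=4,fy=4))
```

```text
[ 0.50518471 -0.23131089  0.41056004] [ 0.92132803 -0.44896191 -0.67525992]
```

View pics/s14c.png

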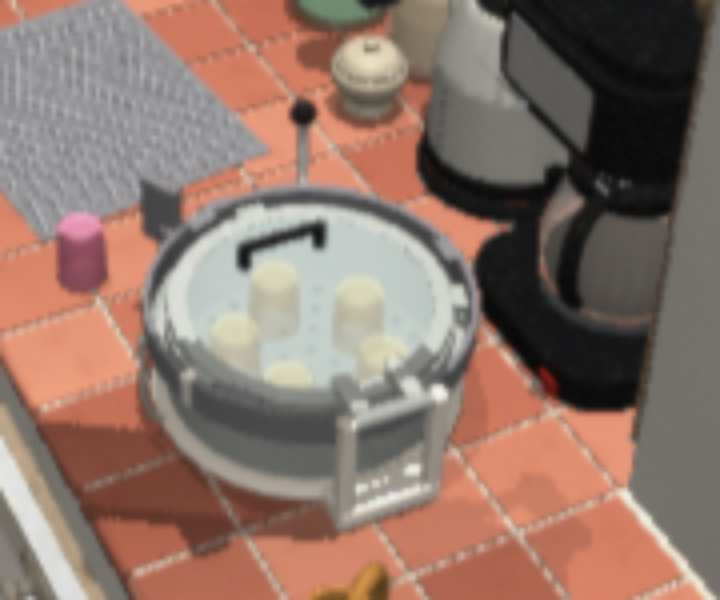

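The lid is nearly down under its own damping, with the handle at crop (280,245). I'll wait for it to settle, then measure the paddle, index line and pointer.

{"op": "step_arm", "data": {"moves": [{"slide": [-10,55,0],"twist": 0.1,"grip": 40},{"slide": [-20,110,0],"twist": 0.2,"grip": 40},{"slide": [-30,165,0],"twist": 0.3,"grip": 40},{"slide": [-40,220,0],"twist": 0.4,"grip": 40},{"slide": [-50,275,0],"twist": 0.5,"grip": 40}]}}

```text
t: 37.75
tcp_pos: [0.4546, 0.0454, 0.411]
tool_rot: [179.9, -0.0, 116.6]
contact_force: [-0.2, 0.3, 0.3]
width: 0.04
```

{"op": "step_arm", "data": {"moves": [{"slide": [0,40,-100],"twist": 0,"grip": 40},{"slide": [0,90,-150],"twist": 0,"grip": 40},{"slide": [0,140,-150],"twist": 0,"grip": 40},{"slide": [0,160,-150],"twist": 0,"grip": 40},{"slide": [0,160,-150],"twist": 0,"grip": 40}]}}

```text
t: 38.38
tcp_pos: [0.454, 0.207, 0.2594]
tool_rot: [-179.9, -0.0, 116.7]
contact_force: [-0.6, -1.7, 1.2]
width: 0.0401
```

Run:
```python
from h import *
A=np.array([.5175,-.146])
for n in ['top','scene']:
    s,c=snap(n,n[0]+'15.png');P=cloud(c);Z=P[...,2]
    if n=='top':
        print(s['tcp_pos'],s['tool_rot'])
        cv2.imwrite('pics/t15c.png',cv2.resize(c['frame'][180:275,270:380,::-1],None,fx=6,fy=6,interpolation=cv2.INTER_CUBIC))
    else: cv2.imwrite('pics/s15c.png',cv2.resize(c['frame'][200:330,230:370,::-1],None,fx=5,fy=5,interpolation=cv2.INTER_CUBIC))
    m=(Z>.122)&(Z<.14)&(P[...,0]>.4)&(P[...,0]<.5)&(P[...,1]>-.06)&(P[...,1]<.03); q=P[m]
    if len(q): print(n,len(q),q.min(0),q.max(0),q.mean(0),np.degrees(np.arctan2(q[:,1]-A[1],q[:,0]-A[0])).mean())
    r=np.hypot(P[...,0]-A[0],P[...,1]-A[1]);q=P[(r<.08)&(Z>.05)&(Z<.2)];print('lid pts',len(q),np.percentile(q,[5,50,95],axis=0).round(4).tolist())
    pl=np.linalg.lstsq(np.c_[q[:,:2],np.ones(len(q))],q[:,2],rcond=None)[0];print(pl)
```

```text
[0.45403323 0.20700433 0.25938171] [-1.79888722e+02 -6.17607544e-03  1.16705077e+02]
top 45 [ 0.44456855 -0.04058801  0.1234243 ] [ 0.46474059 -0.0108765   0.13755734] [ 0.45534427 -0.02510872  0.13047876] 117.2132959670881
lid pts 2086 [[0.4531, -0.2101, 0.0861], [0.5155, -0.1461, 0.0899], [0.5812, -0.0815, 0.095]]
[-0.00081944  0.02488418  0.09466664]
scene 55 [ 0.44546929 -0.04099979  0.12205183] [ 0.46970754 -0.00482971  0.13790627] [ 0.45642849 -0.02502045  0.1298991 ] 116.77767165587132
lid pts 1700 [[0.453, -0.2106, 0.0881], [0.5153, -0.1484, 0.0916], [0.5813, -0.0908, 0.1006]]
[0.00163618 0.03789767 0.09725428]
```

View pics/t15c.png

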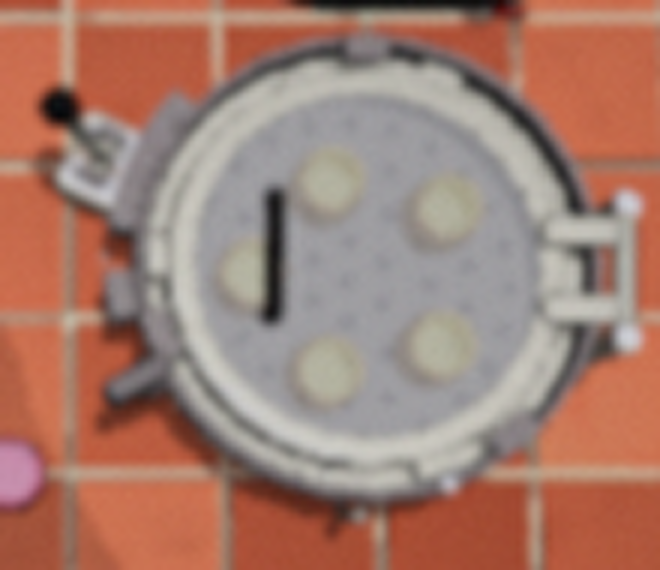

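View pics/s15c.png

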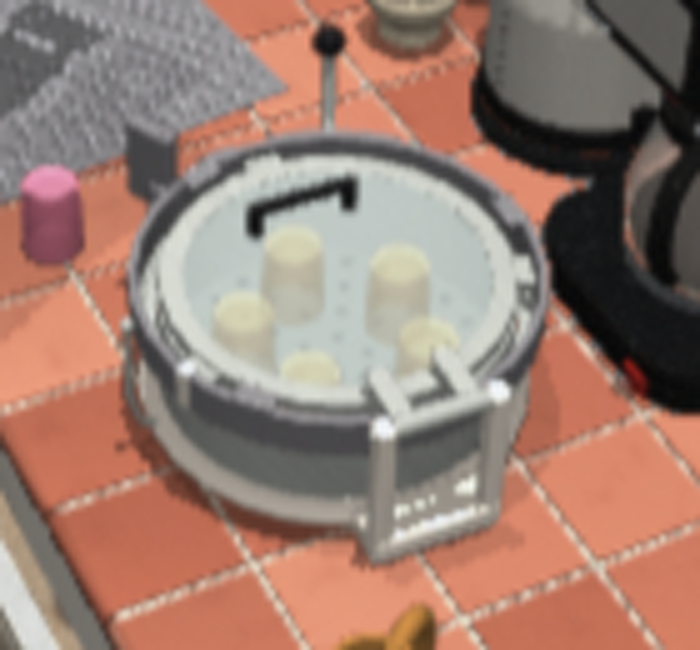

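{"op": "step_arm", "data": {"moves": [{"slide": [0,-60,0],"twist": 0,"grip": 40},{"slide": [0,-120,0],"twist": 0,"grip": 40},{"slide": [1,-180,-30],"twist": 0,"grip": 40},{"slide": [1,-220,-55],"twist": 0,"grip": 40},{"slide": [1,-231,-60],"twist": 0,"grip": 40}]}}

```text
t: 39.1
tcp_pos: [0.4547, -0.0317, 0.2002]
tool_rot: [-179.9, 0.0, 115.9]
contact_force: [-0.8, 0.5, -0.3]
width: 0.04
```

{"op": "step_arm", "data": {"moves": [{"slide": [0,0,0],"twist": 0,"grip": 40},{"slide": [0,0,0],"twist": 0,"grip": 40},{"slide": [0,0,0],"twist": 0,"grip": 40},{"slide": [0,0,0],"twist": 0,"grip": 40},{"slide": [0,0,0],"twist": 0,"grip": 40}]}}

```text
t: 39.72
tcp_pos: [0.4563, -0.0269, 0.2008]
tool_rot: [180.0, -0.0, 116.4]
contact_force: [0.1, 0.3, -0.2]
width: 0.04
```

Run:
```python
from h import *
A=np.array([.5175,-.146])
s,c=snap('scene');P=cloud(c);Z=P[...,2]
for s_,f in [('now',None),('before','x')]:
    r=np.hypot(P[...,0]-A[0],P[...,1]-A[1])
m=(r>.075)&(r<.1)&(Z>.06)&(Z<.13);q=P[m]
for _ in range(4):
    pl=np.linalg.lstsq(np.c_[q[:,:2]-A,np.ones(len(q))],q[:,2],rcond=None)[0];res=q[:,2]-np.c_[q[:,:2]-A,np.ones(len(q))]@pl;q=q[abs(res)<.004]
print(len(q),pl)
s,c=snap('wrist','w16.png');print(s['tcp_pos'],s['tool_rot']);
for p in [(.455,-.024,.132)]: print(wproj(s,c,p))
```

```text
991 [0.00153688 0.00193475 0.09210578]
[ 0.45623227 -0.02706487  0.20070338] [1.79995580e+02 3.89131548e-04 1.16390980e+02]
(np.float64(279.014862881991), np.float64(221.15013550088983))
```

View pics/w16.png

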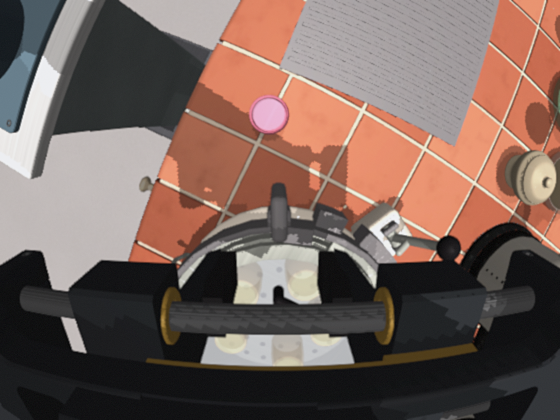

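The lid rim is level (slope about 0.002), so it is fully seated. The paddle sits centred between the fingers at (279,215).

{"op": "step_arm", "data": {"moves": [{"slide": [-1,2,-30],"twist": 0,"grip": 40},{"slide": [-1,2,-60],"twist": 0,"grip": 40},{"slide": [-1,2,-80],"twist": 0,"grip": 40},{"slide": [-1,2,-91],"twist": 0,"grip": 40},{"slide": [-1,2,-91],"twist": 0,"grip": 40}]}}

```text
t: 40.45
tcp_pos: [0.455, -0.0255, 0.1094]
tool_rot: [-179.9, -0.0, 116.3]
contact_force: [0.9, 0.2, 0.8]
width: 0.0399
```

{"op": "step_arm", "data": {"moves": [{"slide": [0,0,0],"twist": 0,"grip": 8},{"slide": [0,0,0],"twist": 0,"grip": 8},{"slide": [0,0,0],"twist": 0,"grip": 8},{"slide": [0,0,0],"twist": 0,"grip": 8},{"slide": [0,0,0],"twist": 0,"grip": 8}]}}

```text
t: 41.08
tcp_pos: [0.4559, -0.0251, 0.1101]
tool_rot: [179.9, 0.0, 116.4]
contact_force: [0.5, 0.3, 4.7]
width: 0.012
```

Run:
```python
from h import *
s=read_state();p=s['tcp_pos'];print(p,s['tool_rot'],s['width'],s['contact_force'])
A=np.array([.5175,-.146]);v=p[:2]-A;r=np.hypot(*v);a=np.arctan2(v[1],v[0]);print(r,np.degrees(a))
for k in range(1,11):
    b=a-.055*k; print(k,((A+r*np.array([np.cos(b),np.sin(b)])-p[:2])*1000).round(1),-.055*k)
```

```text
[ 0.45589036 -0.02508579  0.11005273] [1.79926081e+02 1.76526304e-02 1.16394305e+02] 0.012007367699864087 [0.49919516 0.33480154 4.68196797]
0.13570554043496 117.00029037215418
1 [6.7 3.2] -0.055
2 [13.6  6. ] -0.11
3 [20.7  8.5] -0.165
4 [27.9 10.5] -0.22
5 [35.1 12.2] -0.275
6 [42.5 13.4] -0.33
7 [49.9 14.3] -0.385
8 [57.4 14.7] -0.44
9 [64.8 14.8] -0.495
10 [72.3 14.4] -0.55
```

{"op": "step_arm", "data": {"moves": [{"slide": [6.7,3.2,0],"twist": -0.055,"grip": 8},{"slide": [13.6,6,0],"twist": -0.11,"grip": 8},{"slide": [20.7,8.5,0],"twist": -0.165,"grip": 8},{"slide": [27.9,10.5,0],"twist": -0.22,"grip": 8},{"slide": [35.1,12.2,0],"twist": -0.275,"grip": 8}]}}

```text
t: 41.7
tcp_pos: [0.4912, -0.0126, 0.1101]
tool_rot: [179.9, -0.0, 100.5]
contact_force: [1.1, 1.1, 5.7]
width: 0.0117
```

{"op": "step_arm", "data": {"moves": [{"slide": [7.4,1.2,0],"twist": -0.055,"grip": 8},{"slide": [14.8,2.1,0],"twist": -0.11,"grip": 8},{"slide": [22.3,2.5,0],"twist": -0.165,"grip": 8},{"slide": [29.7,2.6,0],"twist": -0.22,"grip": 8},{"slide": [37.2,2.2,0],"twist": -0.275,"grip": 8}]}}

```text
t: 42.32
tcp_pos: [0.5126, -0.0106, 0.1078]
tool_rot: [-178.2, -0.2, 84.7]
contact_force: [-48.1, 0.3, 38.5]
width: 0.0138
```

{"op": "step_arm", "data": {"moves": [{"slide": [0,0,0],"twist": 0,"grip": 8},{"slide": [0,0,0],"twist": 0,"grip": 8},{"slide": [0,0,0],"twist": 0,"grip": 8},{"slide": [0,0,0],"twist": 0,"grip": 8},{"slide": [0,0,0],"twist": 0,"grip": 8}]}}

```text
t: 42.95
tcp_pos: [0.5124, -0.0107, 0.1077]
tool_rot: [-178.2, -0.2, 84.8]
contact_force: [-39.1, 1.8, 39.3]
width: 0.0135
```

Run:
```python
from h import *
s=read_state();p=s['tcp_pos'];A=np.array([.5175,-.146]);v=p[:2]-A;print(np.hypot(*v),np.degrees(np.arctan2(v[1],v[0])),s['tool_rot'],s['contact_force'])
s,c=snap('top');cv2.imwrite('pics/t17c.png',cv2.resize(c['frame'][180:275,270:380,::-1],None,fx=6,fy=6,interpolation=cv2.INTER_CUBIC))
s,c=snap('scene');cv2.imwrite('pics/s17c.png',cv2.resize(c['frame'][200:330,230:370,::-1],None,fx=5,fy=5,interpolation=cv2.INTER_CUBIC))
```

```text
0.13536554718970648 92.14043884218087 [-1.78241400e+02 -1.58213814e-01  8.48080930e+01] [-39.14896267   1.76874726  39.32941515]
```

View pics/t17c.png

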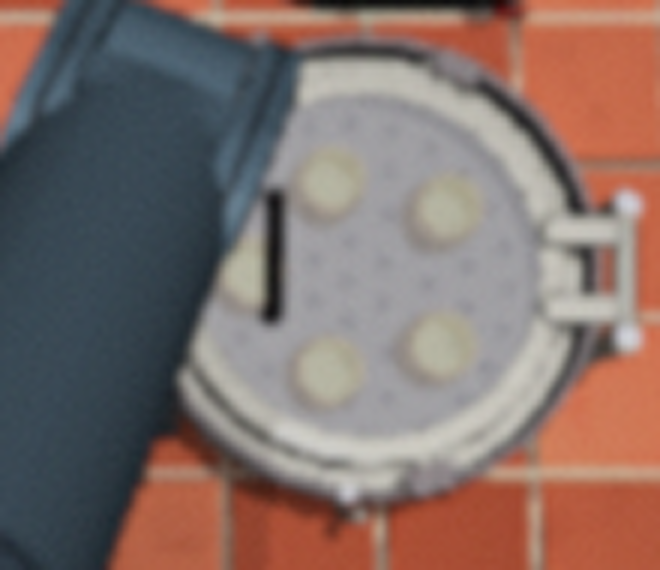

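View pics/s17c.png

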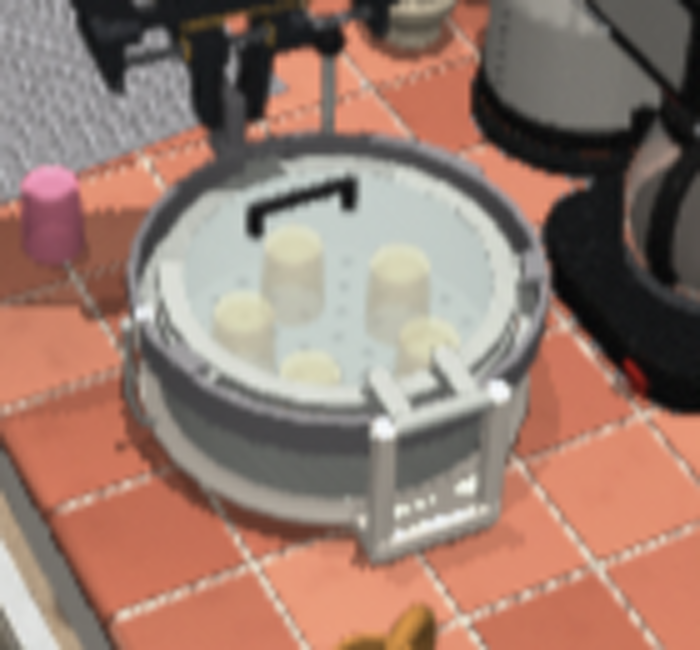

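The ring stalled at about 0.43 rad with roughly 48 N on the wrist. I'll back off at once and see what is in the way.

{"op": "step_arm", "data": {"moves": [{"slide": [-16,0,0],"twist": 0.07,"grip": 8},{"slide": [-18,0,1],"twist": 0.09,"grip": 8},{"slide": [-18,0,1],"twist": 0.09,"grip": 8},{"slide": [-18,0,1],"twist": 0.09,"grip": 8},{"slide": [-18,0,1],"twist": 0.09,"grip": 8}]}}

```text
t: 43.68
tcp_pos: [0.508, -0.011, 0.109]
tool_rot: [-179.8, 0.1, 90.0]
contact_force: [0.6, -1.5, -26.4]
width: 0.0125
```

Run:
```python
from h import *
s,c=snap('wrist','w18.png');print(s['tcp_pos'],s['tool_rot'],s['contact_force'],s['width'])
s,c=snap('scene','s18.png')
cv2.imwrite('pics/s18c.png',cv2.resize(c['frame'][170:280,230:370,::-1],None,fx=5.5,fy=5.5,interpolation=cv2.INTER_CUBIC))
c=dict(np.load('top0.npz'));P=cloud(c);A=np.array([.5175,-.146])
v=P[...,:2]-A;r=np.hypot(v[...,0],v[...,1]);a=np.degrees(np.arctan2(v[...,1],v[...,0]))
for a0 in range(40,132,4):
    row=[]
    for r0 in np.arange(.1,.2,.01):
        m=(a>a0)&(a<a0+4)&(r>=r0)&(r<r0+.01); row.append(round(float(np.nanmax(P[m][:,2]))*1000) if m.any() else -1)
    print(a0,row)
```

```text
[ 0.50800714 -0.01102538  0.10897056] [-1.79775650e+02  6.21822426e-02  8.99736627e+01] [  0.55743964  -1.47016889 -26.40281897] 0.012523302531488088
40 [77, 100, -1, -1, 2, 3, 7, 2, 2, 4]
44 [84, 96, 86, 84, 0, 2, 2, 3, 2, 5]
48 [82, 97, 87, 86, 2, 5, 1, 4, 3, -1]
52 [83, 100, 86, 87, 39, 0, 3, 3, 4, 4]
56 [80, 97, 91, 90, 53, 56, 42, -5, -1, 1]
60 [82, 96, 98, 88, 78, 77, 128, 131, 134, 2]
64 [80, 97, 98, 86, 83, 84, 130, 134, 131, 5]
68 [83, 97, 88, 87, 56, 54, 46, 3, 4, 6]
72 [81, 95, 98, 85, 38, 37, 43, 3, 3, 5]
76 [80, 95, 97, 88, 2, 1, 4, 3, 3, 5]
80 [83, 99, 83, 86, 4, 3, 2, 5, 3, 3]
84 [84, 98, 83, 6, 3, 3, 5, 2, 2, 5]
88 [79, 98, 94, 63, 4, 4, 3, 3, 5, 6]
92 [81, 97, 91, 89, 3, 2, 2, 5, 4, 1]
96 [81, 98, 87, 87, 1, 2, 4, 2, 6, 2]
100 [98, 97, 93, 89, 2, 1, 5, 5, 7, 4]
104 [101, 98, 80, 6, 3, 3, 2, 5, 5, 5]
108 [100, 99, 76, 1, 7, 1, 2, 3, 5, 2]
112 [97, 99, 131, 134, 133, 106, 2, 7, 4, 2]
116 [82, 127, 138, 134, 134, 132, 2, 2, 3, 54]
120 [83, 95, 97, 93, 1, 6, 4, 3, 4, 52]
124 [85, 96, 97, 1, 3, 5, 6, 7, 1, 1]
128 [82, 96, 88, 2, 2, 5, 3, 3, 5, 2]
```

View pics/w18.png

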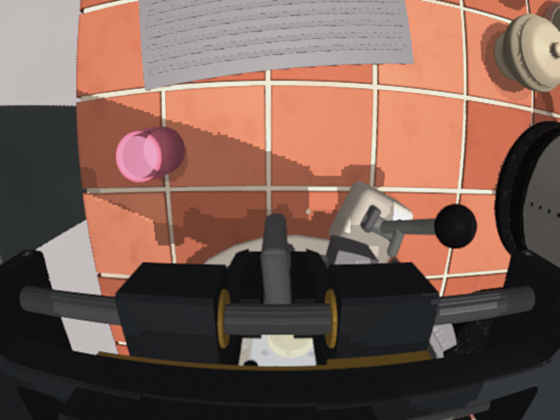

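View pics/s18c.png

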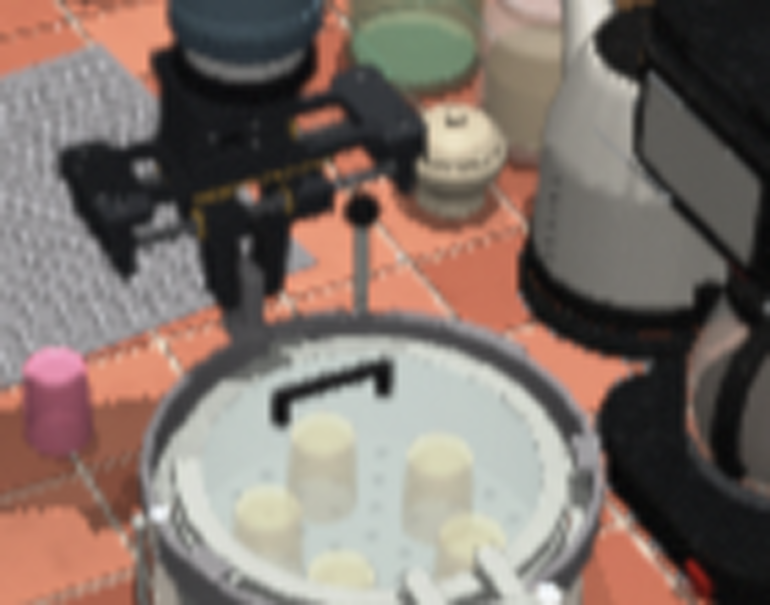

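{"op": "step_arm", "data": {"moves": [{"slide": [0,0,0],"twist": 0,"grip": 30},{"slide": [0,0,0],"twist": 0,"grip": 40},{"slide": [0,0,0],"twist": 0,"grip": 40},{"slide": [0,0,30],"twist": 0,"grip": 40},{"slide": [0,0,80],"twist": 0,"grip": 40}]}}

```text
t: 44.4
tcp_pos: [0.5089, -0.011, 0.1911]
tool_rot: [-179.9, 0.0, 90.0]
contact_force: [-0.4, 0.6, 0.2]
width: 0.04
```

{"op": "step_arm", "data": {"moves": [{"slide": [0,30,30],"twist": 0,"grip": 40},{"slide": [0,80,40],"twist": 0,"grip": 40},{"slide": [0,130,40],"twist": 0,"grip": 40},{"slide": [0,190,40],"twist": 0,"grip": 40},{"slide": [0,220,40],"twist": 0,"grip": 40}]}}

```text
t: 45.02
tcp_pos: [0.5092, 0.2131, 0.2312]
tool_rot: [180.0, -0.1, 90.2]
contact_force: [-0.3, -0.5, 0.0]
width: 0.04
```

Run:
```python
from h import *
A=np.array([.5175,-.146])
for n in ['top','scene']:
    s,c=snap(n,n[0]+'19.png');P=cloud(c);Z=P[...,2]
    if n=='top': print(s['tcp_pos']);cv2.imwrite('pics/t19c.png',cv2.resize(c['frame'][180:275,270:380,::-1],None,fx=6,fy=6,interpolation=cv2.INTER_CUBIC))
    else: cv2.imwrite('pics/s19c.png',cv2.resize(c['frame'][190:330,230:370,::-1],None,fx=5,fy=5,interpolation=cv2.INTER_CUBIC))
    v=P[...,:2]-A;r=np.hypot(v[...,0],v[...,1]);a=np.degrees(np.arctan2(v[...,1],v[...,0]))
    m=(Z>.122)&(Z<.14)&(r>.115)&(r<.16)&(a>75)&(a<125); q=P[m]
    if len(q): print(n,len(q),q.min(0),q.max(0),q.mean(0),a[m].mean())
```

```text
[0.50924351 0.21313105 0.2311688 ]
top 46 [ 0.50082524 -0.02625098  0.1242079 ] [0.51287909 0.00643026 0.13459595] [ 0.507039   -0.0097244   0.13047701] 94.38456795713819
scene 45 [ 0.50215    -0.02727338  0.12209914] [0.51425561 0.01134865 0.13900589] [ 0.50801842 -0.01184783  0.13019345] 94.02744147485427
```

View pics/t19c.png

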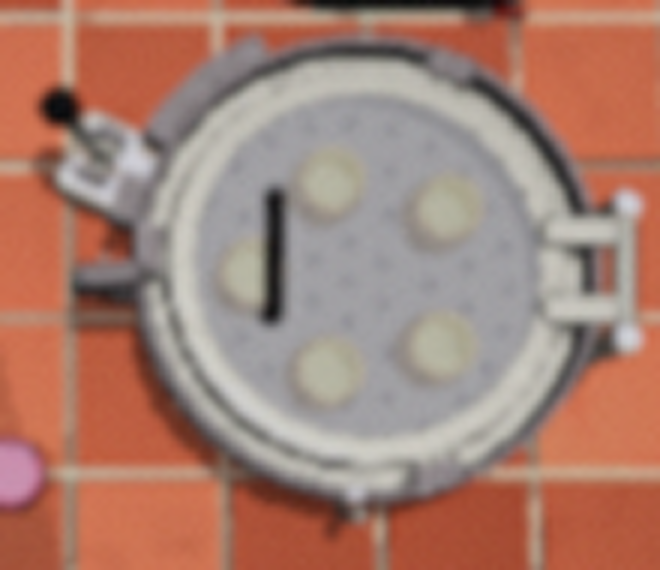

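View pics/s19c.png

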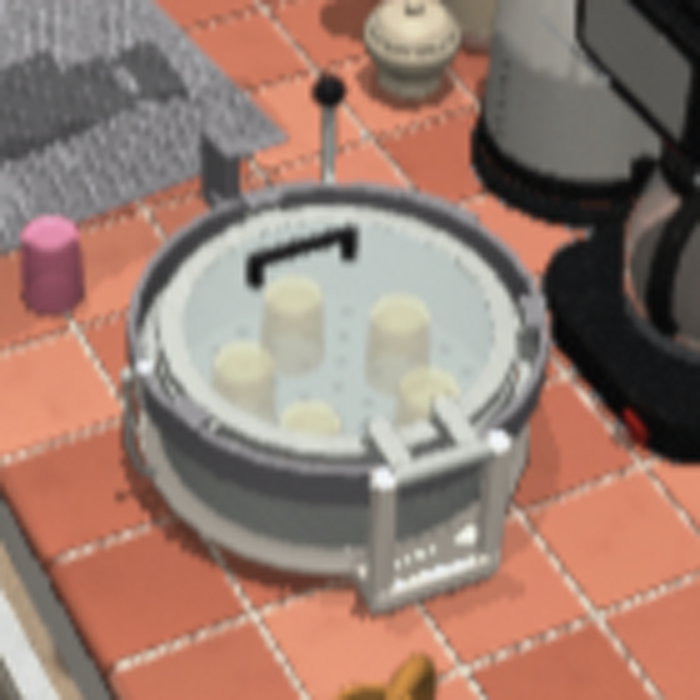

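The paddle is now at 94.2° and the white index at crop (357,490) already looks close to the pointer at (358,513). So the ring probably started part-turned and met its stop. I'll measure index against pointer precisely.

Run:
```python
from h import *
A=np.array([.5175,-.146])
for n in ['top','scene']:
    s,c=snap(n);f=c['frame']
    if n=='top': x0,x1,y0,y1=315,355,245,275
    else: x0,x1,y0,y1=245,285,255,295
    cv2.imwrite(f'pics/{n}20z.png',cv2.resize(f[y0:y1,x0:x1,::-1],None,fx=15,fy=15,interpolation=cv2.INTER_NEAREST))
    u,v=c['cx'],c['cy']
c0=dict(np.load('top0.npz'));cv2.imwrite('pics/top0z.png',cv2.resize(c0['frame'][245:275,315:355,::-1],None,fx=15,fy=15,interpolation=cv2.INTER_NEAREST))
```

```text
(no output)
```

View pics/top20z.png

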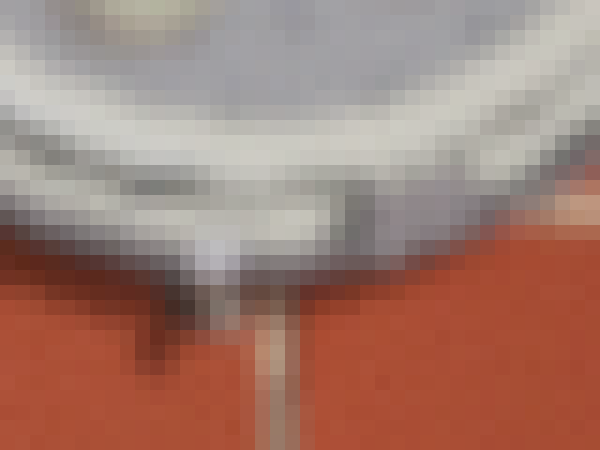

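View pics/scene20z.png

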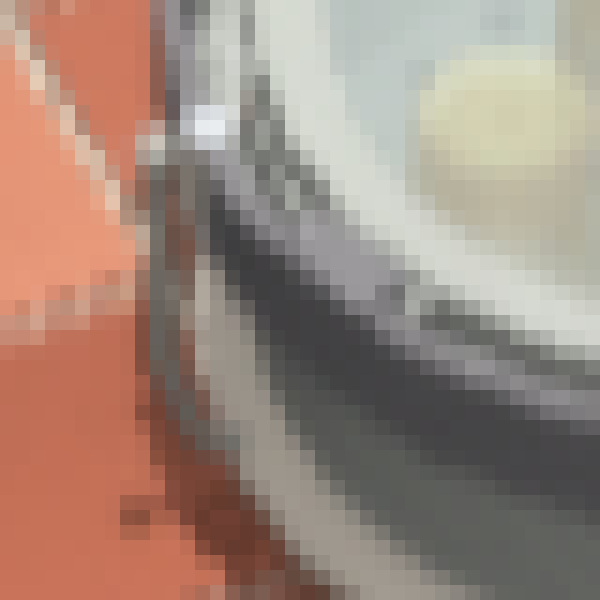

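View pics/top0z.png

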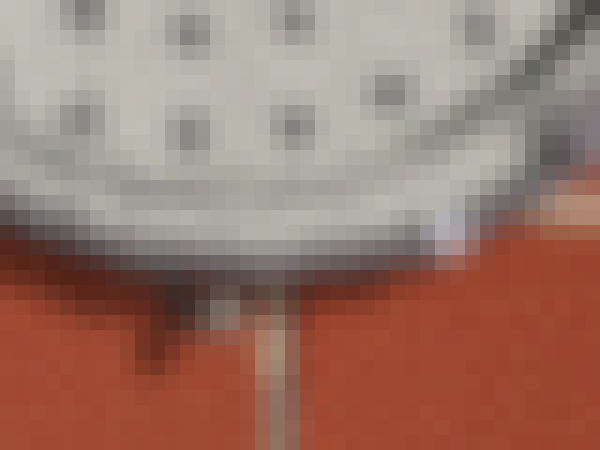

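Run:
```python
from h import *
A=np.array([.5175,-.146])
s,c=snap('top')
for nm,u,v,z in [('idx now',329.0,261.7,.097),('idx start',344.5,260.4,.097),('ptr',329.5,265.4,.095),('ptr lowz',329.5,265.4,.085)]:
    p=ray(c,u,v,z);d=p[:2]-A;print(nm,p.round(4),np.hypot(*d).round(4),np.degrees(np.arctan2(-d[1],-d[0])).round(2))
s,c=snap('scene')
for nm,u,v,z in [('idx now',245+205/15-.5,255+127/15-.5,.097),('ptr',245+160/15-.5,255+148/15-.5,.095)]:
    p=ray(c,u,v,z);d=p[:2]-A;print(nm,p.round(4),np.hypot(*d).round(4),np.degrees(np.arctan2(-d[1],-d[0])).round(2))
```

```text
idx now [ 0.3994 -0.1355  0.097 ] 0.1186 -5.09
idx start [ 0.4033 -0.1824  0.097 ] 0.1199 17.65
ptr [ 0.3884 -0.137   0.095 ] 0.1294 -4.0
ptr lowz [ 0.3887 -0.1384  0.085 ] 0.129 -3.36
idx now [ 0.4022 -0.133   0.097 ] 0.116 -6.42
ptr [ 0.3932 -0.1325  0.095 ] 0.125 -6.18
```

The index is within about 1° of the pointer, slightly past it, so the ring reads about 0.56. That is inside the lever's window. Now I'll measure the space around the lever.

Run:
```python
from h import *
for n in ['top','scene']:
    c=dict(np.load(n+'0.npz'));P=cloud(c)
    for y0 in np.arange(-.06,.22,.04):
        q=P[(P[...,0]>.6)&(P[...,0]<.8)&(P[...,1]>y0)&(P[...,1]<y0+.04)&(P[...,2]>.15)&(P[...,2]<.4)]
        q2=P[(P[...,0]>.6)&(P[...,0]<.8)&(P[...,1]>y0)&(P[...,1]<y0+.04)&(P[...,2]>.08)&(P[...,2]<.15)]
        print(n,y0.round(2),len(q),np.percentile(q[:,0],1).round(3) if len(q)>4 else '', len(q2),np.percentile(q2[:,0],1).round(3) if len(q2)>4 else '')
```

```text
top -0.06 132 0.697 148 0.601
top -0.02 261 0.698 135 0.601
top 0.02 213 0.698 153 0.72
top 0.06 102 0.697 76 0.749
top 0.1 37 0.697 25 0.782
top 0.14 30 0.697 167 0.769
top 0.18 26 0.697 103 0.77
top 0.22 24 0.697 176 0.737
scene -0.06 40 0.697 238 0.603
scene -0.02 196 0.698 178 0.601
scene 0.02 98 0.698 53 0.664
scene 0.06 99 0.699 21 0.761
scene 0.1 31 0.698 15 0.787
scene 0.14 24 0.697 167 0.77
scene 0.18 17 0.699 35 0.774
scene 0.22 21 0.698 167 0.74
```

{"op": "step_arm", "data": {"moves": [{"slide": [0,0,0],"twist": 0.17,"grip": 0},{"slide": [10,-20,0],"twist": 0.34,"grip": 0},{"slide": [30,-50,0],"twist": 0.51,"grip": 0},{"slide": [50,-80,0],"twist": 0.68,"grip": 0},{"slide": [70,-110,0],"twist": 0.85,"grip": 0}]}}

```text
t: 45.95
tcp_pos: [0.58, 0.096, 0.231]
tool_rot: [180.0, 0.0, 138.9]
contact_force: [0.9, 0.1, 0.1]
width: 0.0007
```

{"op": "step_arm", "data": {"moves": [{"slide": [20,-25,0],"twist": 0.15,"grip": 0},{"slide": [34,-45,0],"twist": 0.285,"grip": 0},{"slide": [34,-45,-15],"twist": 0.285,"grip": 0},{"slide": [34,-45,-50],"twist": 0.285,"grip": 0},{"slide": [34,-45,-60],"twist": 0.285,"grip": 0}]}}

```text
t: 46.58
tcp_pos: [0.6109, 0.0546, 0.1679]
tool_rot: [-179.9, -0.3, 154.9]
contact_force: [0.1, 0.1, 0.3]
width: 0.0003
```

Run:
```python
from h import *
s,c=snap('wrist','w21.png');print(s['tcp_pos'],s['tool_rot'],s['joints'].round(1))
print(wproj(s,c,(.5924,.0131,.121)))
s,c=snap('scene','s21.png');
```

```text
[0.61091838 0.05461284 0.16791222] [-179.86464259   -0.25337165  154.91428667] [-25.7  33.6  23.1  98.1 -16.   51.9  68.9]
(np.float64(207.48654778619778), np.float64(238.51284054617122))
```

View pics/w21.png

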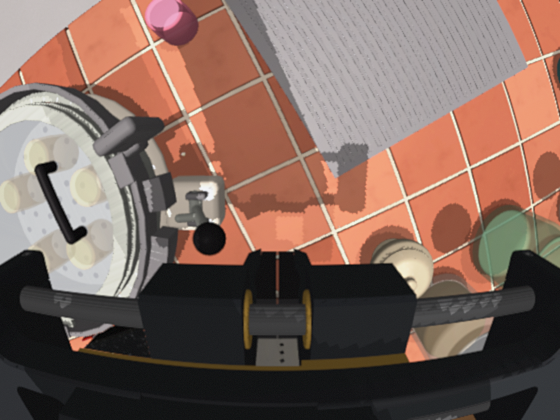

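View pics/s21.png

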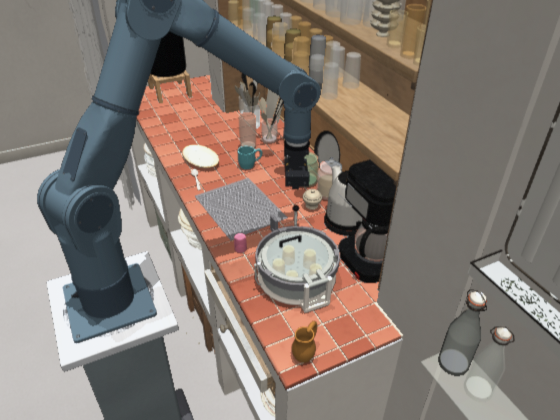

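{"op": "step_arm", "data": {"moves": [{"slide": [1,1,-20],"twist": 0,"grip": 0},{"slide": [1,1,-45],"twist": 0,"grip": 0},{"slide": [1,1,-60],"twist": 0,"grip": 0},{"slide": [1,1,-60],"twist": 0,"grip": 0},{"slide": [1,1,-60],"twist": 0,"grip": 0}]}}

```text
t: 47.3
tcp_pos: [0.6151, 0.055, 0.1114]
tool_rot: [180.0, 0.1, 155.0]
contact_force: [-1.1, 0.7, 0.3]
width: 0.0006
```

{"op": "step_arm", "data": {"moves": [{"slide": [-3,-6.3,0],"twist": 0,"grip": 0},{"slide": [-6,-12.7,0],"twist": 0,"grip": 0},{"slide": [-9,-19,0],"twist": 0,"grip": 0},{"slide": [-12,-25.5,0],"twist": 0,"grip": 0},{"slide": [-15,-32,0],"twist": 0,"grip": 0}]}}

```text
t: 47.92
tcp_pos: [0.5996, 0.0229, 0.1109]
tool_rot: [180.0, 0.0, 155.0]
contact_force: [0.1, 2.2, 1.0]
width: 0.0003
```

{"op": "step_arm", "data": {"moves": [{"slide": [-3,-6.3,0],"twist": 0,"grip": 0},{"slide": [-6,-12.7,0],"twist": 0,"grip": 0},{"slide": [-8,-17,0],"twist": 0,"grip": 0},{"slide": [-10,-21.5,0],"twist": 0,"grip": 0},{"slide": [-12,-25.5,0],"twist": 0,"grip": 0}]}}

```text
t: 48.55
tcp_pos: [0.5872, -0.0027, 0.1105]
tool_rot: [-180.0, -0.0, 155.0]
contact_force: [1.4, 0.8, -0.1]
width: 0.0005
```

Run:
```python
from h import *
s,c=snap('wrist','w22.png');p=s['tcp_pos'];print(p,s['contact_force'],np.hypot(*(p[:2]-[.5175,-.146])))
s,c=snap('scene');cv2.imwrite('pics/s22c.png',cv2.resize(c['frame'][170:300,230:370,::-1],None,fx=5,fy=5,interpolation=cv2.INTER_CUBIC))
```

```text
[ 0.58724293 -0.00273342  0.11053538] [ 1.39060588  0.79448091 -0.12772969] 0.15934048052337832
```

View pics/w22.png

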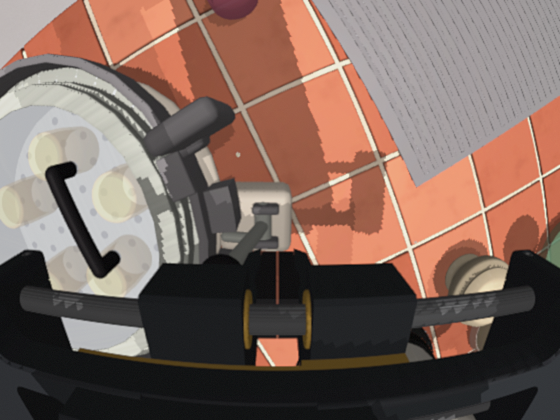

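{"op": "step_arm", "data": {"moves": [{"slide": [-0.5,-1,0],"twist": 0,"grip": 0},{"slide": [-1,-2,0],"twist": 0,"grip": 0},{"slide": [-1.5,-3,0],"twist": 0,"grip": 0},{"slide": [-2,-4,0],"twist": 0,"grip": 0},{"slide": [-2.5,-5,0],"twist": 0,"grip": 0}]}}

```text
t: 49.28
tcp_pos: [0.5851, -0.0071, 0.1107]
tool_rot: [180.0, 0.0, 155.0]
contact_force: [1.1, 2.8, -0.3]
width: 0.0006
```

{"op": "step_arm", "data": {"moves": [{"slide": [-0.5,-1,0],"twist": 0,"grip": 0},{"slide": [-1,-2,0],"twist": 0,"grip": 0},{"slide": [-1.5,-3,0],"twist": 0,"grip": 0},{"slide": [-2,-4,0],"twist": 0,"grip": 0},{"slide": [-2,-4,0],"twist": 0,"grip": 0}]}}

```text
t: 49.9
tcp_pos: [0.5848, -0.0075, 0.1108]
tool_rot: [179.7, 0.1, 155.2]
contact_force: [6.5, 10.4, -4.8]
width: 0.0002
```

The lever is on its stop: the force rose to 12 N at r≈154 mm, where the on position was expected. I'll retreat clear and check.

{"op": "step_arm", "data": {"moves": [{"slide": [5,10,0],"twist": 0,"grip": 0},{"slide": [12,26,10],"twist": 0,"grip": 0},{"slide": [12,26,50],"twist": 0,"grip": 0},{"slide": [5,60,100],"twist": 0,"grip": 0},{"slide": [-10,110,120],"twist": 0,"grip": 0}]}}

```text
t: 50.52
tcp_pos: [0.575, 0.0981, 0.2345]
tool_rot: [179.9, 0.3, 154.8]
contact_force: [0.5, 2.2, -0.6]
width: 0.0004
```

{"op": "step_arm", "data": {"moves": [{"slide": [-15,50,0],"twist": 0,"grip": 0},{"slide": [-30,100,0],"twist": 0,"grip": 0},{"slide": [-40,150,0],"twist": 0,"grip": 0},{"slide": [-40,170,0],"twist": 0,"grip": 0},{"slide": [-40,170,0],"twist": 0,"grip": 0}]}}

```text
t: 51.15
tcp_pos: [0.5331, 0.2695, 0.2309]
tool_rot: [-180.0, 0.0, 155.2]
contact_force: [0.2, -0.6, -0.2]
width: 0.0005
```

Run:
```python
from h import *
A=np.array([.5175,-.146])
for n in ['top','scene']:
    s,c=snap(n,n[0]+'23.png');P=cloud(c);Z=P[...,2]
    if n=='top':
        print(s['tcp_pos']);cv2.imwrite('pics/t23c.png',cv2.resize(c['frame'][180:275,270:380,::-1],None,fx=6,fy=6,interpolation=cv2.INTER_CUBIC))
        cv2.imwrite('pics/t23z.png',cv2.resize(c['frame'][245:275,315:355,::-1],None,fx=15,fy=15,interpolation=cv2.INTER_NEAREST))
    v=P[...,:2]-A;r=np.hypot(v[...,0],v[...,1]);a=np.degrees(np.arctan2(v[...,1],v[...,0]))
    for nm,lo,hi in [('paddle',82,110),('knob',50,80)]:
        m=(Z>.115)&(Z<.145)&(r>.11)&(r<.2)&(a>lo)&(a<hi); q=P[m]
        if len(q): print(n,nm,len(q),q.mean(0).round(4),'r',r[m].mean().round(4),a[m].mean().round(2))
```

```text
[0.53310581 0.26947907 0.23086864]
top paddle 50 [ 0.5068 -0.0095  0.1296] r 0.1369 94.48
top knob 39 [ 0.5713 -0.0302  0.1294] r 0.1277 65.08
scene paddle 58 [ 0.5074 -0.0119  0.1277] r 0.1345 94.31
scene knob 42 [ 0.5725 -0.0331  0.1299] r 0.1257 64.02
```

View pics/t23c.png

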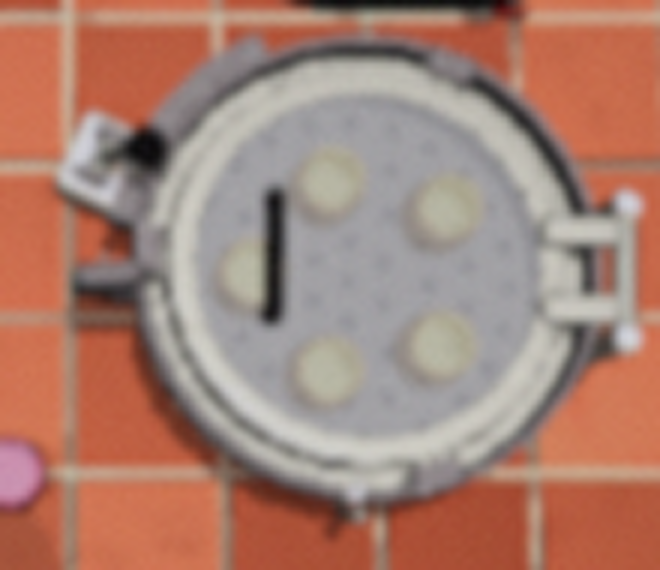

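View pics/t23z.png

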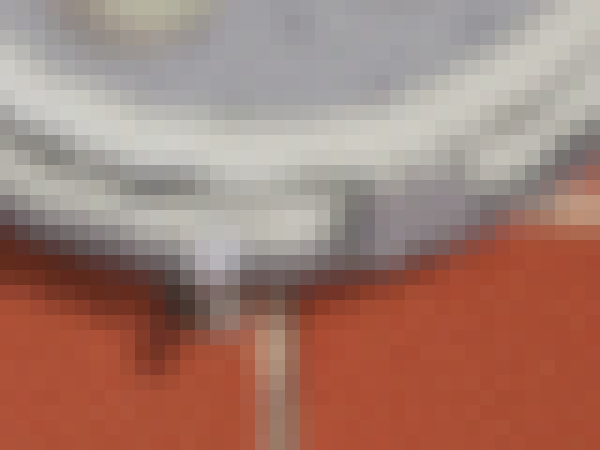

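View pics/s23.png

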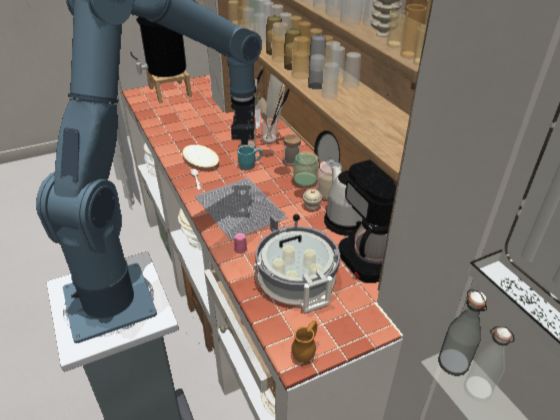

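Everything is in place. The knob is at r≈127 mm (on = 128 mm), the index stands at the pointer, the lid is down with five glasses upright inside, and the bowl, mug and jug are untouched. Handing in.

```bash
python3 -c "
from h import *
print(manip.finish_job())"
```

```text
the job is handed in; nothing more can be done
None
```

The job is handed in at about 51 s, with one concern: a brief force of about 48 N while turning the ring.

- **Glasses:** all five amber tea glasses stand mouth down on the chamber floor. I left the pink one alone, and the mat is empty.
- **Lid:** I pushed it past upright, backed the arm off, and it sank shut on its own. The rim then measured level, with a slope of about 0.002.
- **Ring:** the index line measures 0.2 to 1.1° past the pointer, which puts the ring at about 0.55 to 0.57.
- **Lever:** it is thrown in to its stop. The knob measured 126 to 128 mm from the axis, against 128 mm expected for "on".
- **Other items:** the sugar bowl, mug and jug look untouched in the last picture. I did not measure them again.

**What went wrong:** I assumed the ring started at 0, but it seems to have started at about 0.15. Turning it the full 0.55 rad pushed the paddle against the ring's end stop. The wrist read about 48 N sideways and 38 N upwards for under a second, below its 120 N limit. The load seemed to come through the fingers on the paddle, though I did not confirm that the gripper's body touched nothing, and body contact has a 40 N limit. I backed off at once, and easing back left the ring at its mark.

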